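# Load a tape roll into the seam-tape feeder

### The arm

A 6-joint arm with a two-finger parallel gripper is mounted at the origin on a cart in front of the work surface, level with it; the furniture and walls round the work are solid. World frame = base frame: x ahead of the robot, y to its left, z up, the work surface at z = 0. Lengths are in m, angles in degrees, forces in N, time in s.
With the tool pointing down it reaches from about 0.4 to 0.825 m from the base axis. Payload 7 kg.
Tool frame: the origin (TCP) lies between the finger pads; the fingertips stand 25 mm ahead of it and the grasp point (between the pads) lies 6 mm ahead of it; z points along the fingers, y is the line along which they close (so a half turn about z gives the same grasp; the last joint's range is limited). The gripper opens to 88 mm and grips with 3 to 60 N. Pads are 19 mm wide; open, the fingers measure 130 mm over their backs; the gripper's body (78 mm by 193 mm) begins 47 mm behind the grasp point.
Start: joints at [87.668, 20.546, 0.682, 0, -70.136, -16.507], TCP at [0.218, 0.639, 0.252] pointing down, gripper open.
Joint ranges: [-176.03, 176.03], [-82.01, 121.73], [-58.28, 71.71], [-173.87, 95.51], [-174.79, -0.11], [-173.66, 173.66]. Speed limits (degrees/s): [136.94, 136.94, 172.46, 180, 180, 180].

### API

Orientations are given as [roll, pitch, yaw] about the fixed x, y, z axes, in that order (R = Rz(yaw) Ry(pitch) Rx(roll)).
In Python, from plant import status, optics, job gives the robot as it stands. The module is installed in compiled form; this text tells all that it offers.
- The arm moves only by the shell command python3 -m pendant 'ROWS'. ROWS is one flat JSON list of numbers that holds 1 to 8 rows one after another, with no inner brackets; each row has 5 numbers: dx, dy, dz in m, then a turn about the tool's z in degrees, then the finger opening in m; each row is the pose to reach, as a shift and turn from the pose commanded when the command began, along the tool's axes at that moment; what a row does not reach only later rows make up. A row lasts 1/8 s, in which the tool goes at most 0.0625 m and 10.7 degrees, less where a joint would pass 70% of its speed; a pose out of reach is approached as far as the arm can. The fingers move at their own pace and stop on an object; the grip force is fixed at half the most. Time passes only in rows, so rows that do not move let the fingers close. It prints the time, the measured TCP pose, the force, the opening and the grip force at its end. Input that does not fit is refused with a message, and nothing moves.
- status.get_obs(): the state, without advancing time (a new reading comes with each control period).
- optics.snapshot(name): name is "scene" or "top"; returns a dict with "frame" (384x512x3 uint8, red, green, blue), "z_map" (384x512 float32, m along the optical axis (not along the pixel's ray), 0 where there is no reading), "fovy" (degrees; the focal length in pixels is half the picture's height over the tangent of half this angle, whatever the lens; pixels are square), "cx", "cy" (the principal point, pixels), "R" (3x3) and "t" (3): a world point X has camera coordinates R X + t. Camera axes: x right, y down, z forward; pixel columns grow to the right and rows downward; lengths in m; the calibration is good to about 2 mm. A picture is of the moment at which its call begins.
- job.close_job(): hands the job in; it is judged then, once.
The state is a dict: "clock": time; "joint_pos": joint angles; "qvel": joint speeds; "tau": joint torques, N m; "tool_pos": TCP position; "orientation": TCP orientation; "force": force on the tool from outside, world axes, zero at the start; "moment": the same for the moment, N m; "opening": finger opening in m; "gripper_force": force on a finger pad.
Only numpy, scipy, OpenCV 4.12 (cv2) and the standard library are available. Lean on these libraries where they do the work, as an engineer would, in place of code of your own. Each camera call takes 0.05 s, during which the arm holds its last target. There are 200 camera calls.

### The job

Load the seam-tape feeder: pick up the smaller of the two tape rolls, set it down flat on the feeder's loading shelf in front of the lip and let go. Then push it with the fingers, along the shelf and over the raised lip, until it drops into the pocket under the drive head and lies flat there. Leave the other things on the table where they are.

Things in the scene. Friction and masses are not known exactly. Their poses are not given: they have to be found in the camera images.
- tape_feeder: Seam-tape feeder, metal fixture fixed to the table, 204 long (x), 112 wide (y), 144 high. +x: loading direction, shelf, lip, pocket (to the robot's left and away); z up. Origin at table height on the centre line, right under the lip's pocket-side edge. Site numbers: mm in this frame. Flared guides, top z 36, lead from x -44, y +-50 to the cheeks at x -30, y +-36.
- feeder_shelf (a point): A point on top of the feeder's loading shelf where the roll can be set down (x -68, y 0, z 24). The shelf is flat and open, 110 wide, x -118 to -20. Axes as the feeder's.
- feeder_lip (a point): Middle of the lip's flat top (x -5, z 28), 4 above the shelf, 14 above the pocket floor. A ramp rises from the shelf at x -20 to the lip at x -9; the top runs to x 0 and ends in a straight step down to the pocket. Cheeks 12 thick stand 72 apart (y +-36) on both sides of lip and pocket, x -30 to 80, top z 36.
- feeder_pocket (a point): Centre of the pocket's floor (x 35, y 0, z 14). The pocket is 70 long (x 0 to the back stop at x 70) and 72 wide.
- feeder_head_front (a point): Middle of the lower front edge of the grey drive head (x -6, z 72) that overhangs the pocket: x -6 to 82, y +-50, z 72 to 144, two posts at x 56 to 80, a knob at one side to y 62. A gripper pointing straight down meets the head before the roll is over the lip; tilted about 38 degrees, fingers pointing down and in the loading direction, it passes under it.
- small_roll_center (a point): Centre of the smaller tape roll (on its axis, at half thickness, 9 above its underside). Carry it close to the robot: the hand press at the back of the table, x 0.6 m and beyond near y 0.03 m, is taller than 0.35 m.
- small_tape_roll: The smaller tape roll, lying flat: 62 in diameter, 18 thick, 35 to 70 g. Origin: centre of its underside; z is its axis. On the table, left of the feeder. Past the lip its nose tips down into the pocket; it lies flat only once its rear edge has been pushed past the feeder's x = 0.
- large_tape_roll: The larger tape roll, 92 in diameter, 20 thick, lying flat on the table left of the feeder. Not wanted; leave alone. Origin: centre of its underside.
- pattern_weight: Iron pattern weight, 38 x 85 x 27 high, on the table at the left. Leave alone. Origin: centre of its underside.
- tape_measure: Tape measure, 36 x 75 x 55 high, on the table at the right. Leave alone. Origin: centre of its underside.
- thread_snips: Thread snips, 32 x 106 x 15 high, lying on the table at the left. Leave alone. Origin: centre of its underside.

How it is judged (in metres and radians):
On the way:
1. the smaller roll lies flat on the loading shelf, in front of the lip, let go (x of small_roll_center in the frame of tape_feeder between -0.125 and -0.035 m and y of small_roll_center in the frame of tape_feeder between -0.05 and 0.05 m and z of small_roll_center in the frame of tape_feeder between 0.029 and 0.038 m and angle between the z axis of small_tape_roll and the z axis of tape_feeder, either way round below 0.12 rad and contact force between the fingers and small_tape_roll below 0.3 N), for 0.2 s.
At the end, for the whole second after the job is handed in: The smaller roll lies flat (within 0.08 rad) and still on the pocket floor, its centre 26 to 44 mm beyond the lip's edge, within 10 mm of the centre line and at most 26.5 mm above the table (23 when fully down), not touched by the fingers (x of small_roll_center in the frame of tape_feeder between 0.026 and 0.044 m and y of small_roll_center in the frame of tape_feeder between -0.01 and 0.01 m and z of small_roll_center in the frame of tape_feeder between 0.019 and 0.0265 m and angle between the z axis of small_tape_roll and the z axis of tape_feeder, either way round below 0.08 rad and linear speed of small_tape_roll below 0.02 m/s and contact force between the fingers and small_tape_roll below 0.3 N).
It fails at once if the large tape roll is shifted more than 30 mm (distance of large_tape_roll from where it was at the start of the episode above 0.03 m).
It fails at once if the pattern weight is shifted more than 30 mm (distance of pattern_weight from where it was at the start of the episode above 0.03 m).
It fails at once if the tape measure is shifted more than 30 mm (distance of tape_measure from where it was at the start of the episode above 0.03 m).
It fails at once if the thread snips is shifted more than 30 mm (distance of thread_snips from where it was at the start of the episode above 0.03 m).
It also fails if it takes over 51 s, if anything falls off the work surface, if the arm or the gripper's body presses on something with over 40 N, if the wrist force passes 120 N, or if a joint passes its speed limit or range.

## Working session

There is one attempt and no reset: what is moved stays moved. The work goes in short steps, Python scripts to look and compute and a shell command to move; the robot and the scene stay as the last step left them, time stands still between calls to the robot, and variables do not carry over. Pictures are saved under pics/ and viewed, at most 10 in all, crops included, and the job is handed in when it is done.

```bash
mkdir -p pics
cat > h.py <<'E'
import numpy as np, cv2
from plant import status, optics
def snap(n):
    s=optics.snapshot(n); return s
def cloud(s):
    f=192/np.tan(np.radians(s["fovy"])/2); z=s["z_map"]
    v,u=np.mgrid[:384,:512]
    P=np.stack([(u-s["cx"])/f*z,(v-s["cy"])/f*z,z],-1)
    W=(P-s["t"])@s["R"]; W[z==0]=np.nan
    return W
def proj(s,X):
    f=192/np.tan(np.radians(s["fovy"])/2)
    c=np.asarray(X)@s["R"].T+s["t"]; return c[...,:2]/c[...,2:]*f+[s["cx"],s["cy"]]
E
python3 - <<'E'
from h import *
import pickle
print(status.get_obs())
for n in("scene","top"):
    s=snap(n); pickle.dump(s,open(n+".pkl","wb"))
    cv2.imwrite(f"pics/{n}0.png",cv2.resize(s["frame"][...,::-1],(800,600)))
    print(n,-s["R"].T@s["t"],s["R"][2],s["fovy"],np.mean(s["z_map"]>0))
E
```

```text
{'clock': 0.0, 'joint_pos': array([ 8.76712114e+01,  2.05919828e+01,  6.34474494e-01, -1.90315546e-02,
       -7.01365599e+01, -1.65092492e+01]), 'qvel': array([ 0.05262995,  0.02276767,  0.00787296, -0.03005424, -0.00457996,
        0.01197712]), 'tau': array([ 3.05304602e-04, -5.82709908e+01,  2.93059123e+01,  6.99741080e+00,
        6.97597337e-03, -1.46000339e-04]), 'tool_pos': array([0.21781119, 0.63842351, 0.25062522]), 'orientation': array([ 1.79904725e+02, -9.58051148e-03, -1.88445111e+01]), 'force': array([-0.03860386, -0.25342253,  0.78583356]), 'moment': array([ 0.00600955, -0.02552605, -0.03969616]), 'gripper_force': 0.0, 'opening': 0.0876553753569746}
scene [ 0.03680153 -0.34090251  0.8696037 ] [ 0.46627151  0.43536382 -0.77009689] 54.30513412218434 0.9959208170572916
top [0.45295341 0.12595657 1.09417799] [ 0.0612309  -0.00798184 -0.99809171] 54.373175369517995 0.9959208170572916
```

View pics/scene0.png

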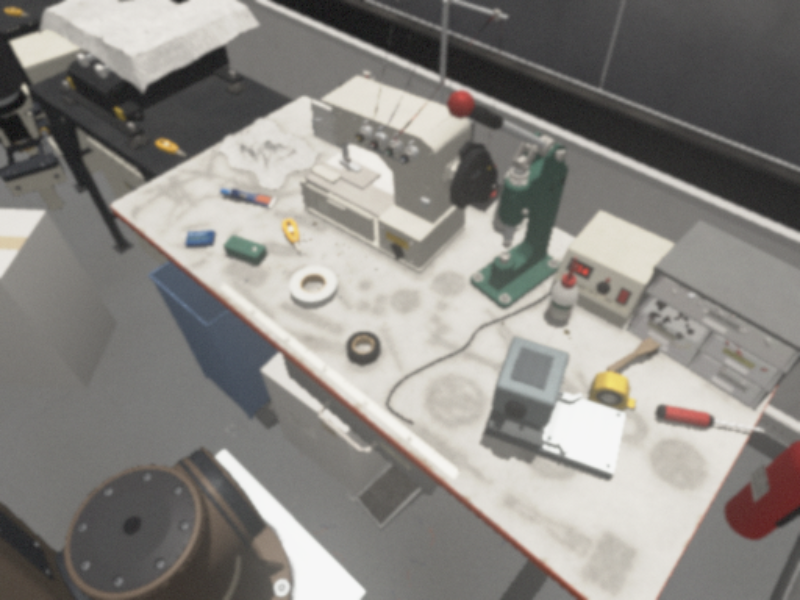

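View pics/top0.png

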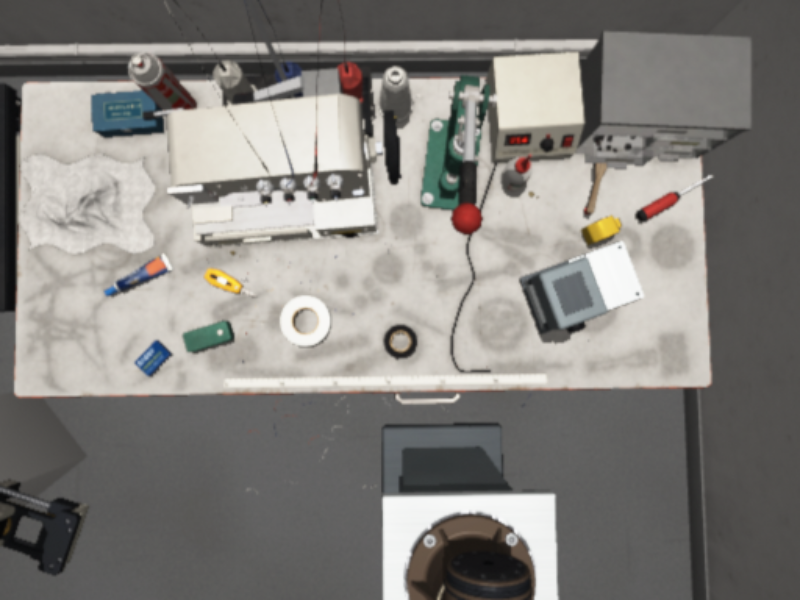

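The scene view shows the small dark roll at (363,347), the large white roll at (313,286), and the feeder head at (530,375) with its white shelf at (585,430). In the top view the small roll is at (400,341), the feeder head at (575,290) and the shelf at (615,275).

Run:
```python
from h import *
import pickle
for n in("top","scene"):
    s=pickle.load(open(n+".pkl","rb")); W=cloud(s); fr=s["frame"].astype(int)
    tab=W[(abs(W[...,2])<.015)&(W[...,0]>.35)&(W[...,0]<.6)]; print(n,"table z",np.median(tab[:,2]))
    R=lambda x0,x1,y0,y1,z0,z1:(W[...,0]>x0)&(W[...,0]<x1)&(W[...,1]>y0)&(W[...,1]<y1)&(W[...,2]>z0)&(W[...,2]<z1)
    for nm,m in(("roll",R(.3,.55,.05,.3,.010,.03)),("shelf",R(.35,.65,-.45,-.05,.016,.031)),("head",R(.3,.7,-.45,-.03,.135,.155))):
        m=cv2.morphologyEx(m.astype(np.uint8),cv2.MORPH_OPEN,np.ones((2,2)))
        k,l,st,c=cv2.connectedComponentsWithStats(m)
        for i in range(1,k):
            if st[i,4]<60: continue
            p=W[l==i]; (cx,cy),wh,a=cv2.minAreaRect(p[:,:2].astype(np.float32)*1000)
            print(nm,st[i],"mean",p.mean(0).round(4),"medz",np.median(p[:,2]).round(4),"rect",round(cx,1),round(cy,1),np.round(wh,1),round(a,1),"bounds",np.percentile(p,[1,99],axis=0).round(3).tolist())
s=pickle.load(open("top.pkl","rb"))
f=s["frame"][150:235,225:425]; cv2.imwrite("pics/c1.png",cv2.resize(f[...,::-1],(800,340),interpolation=cv2.INTER_CUBIC))
```

```text
top table z -0.0003204097276245533
roll [196 191  16  32 311] mean [0.4708 0.2736 0.0169] medz 0.0191 rect 470.8 275.8 [89.7 45.4] 0.3 bounds [[0.426, 0.254, -0.003], [0.515, 0.296, 0.024]]
roll [246 209  22  22 266] mean [nan nan nan] medz nan rect nan nan [0. 0.] 0.0 bounds [[nan, nan, nan], [nan, nan, nan]]
shelf [377 156  36  43 938] mean [nan nan nan] medz nan rect 548.8 -282.3 [112.2  81.9] 19.6 bounds [[nan, nan, nan], [nan, nan, nan]]
head [ 346  166   44   46 1302] mean [nan nan nan] medz nan rect 513.1 -186.4 [114.3 130.7] 23.0 bounds [[nan, nan, nan], [nan, nan, nan]]
scene table z -0.0004325629264635865
roll [189 174  28  22 282] mean [nan nan nan] medz nan rect 480.7 271.2 [98.2 47.8] 4.3 bounds [[nan, nan, nan], [nan, nan, nan]]
roll [223 213  22  19 272] mean [nan nan nan] medz nan rect 435.7 115.5 [56.  55.9] 43.8 bounds [[nan, nan, nan], [nan, nan, nan]]
shelf [379 252  25   9  72] mean [nan nan nan] medz nan rect 627.3 -268.4 [16.  66.7] 38.2 bounds [[nan, nan, nan], [nan, nan, nan]]
shelf [ 314  256   87   49 1848] mean [nan nan nan] medz nan rect 535.7 -223.4 [121.7 201.7] 21.1 bounds [[nan, nan, nan], [nan, nan, nan]]
head [ 318  217   47   44 1409] mean [nan nan nan] medz nan rect 562.5 -152.1 [204.9  87.2] 17.7 bounds [[nan, nan, nan], [nan, nan, nan]]
```

View pics/c1.png

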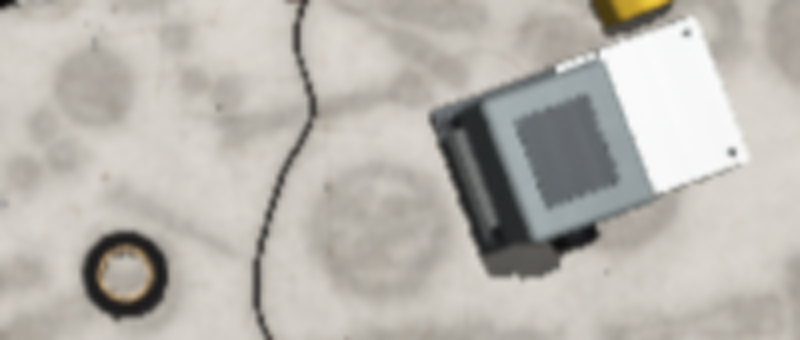

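```bash
cat >> h.py <<'E'
def cast(s,uv,z):
    f=192/np.tan(np.radians(s["fovy"])/2); uv=np.atleast_2d(uv)
    d=np.c_[(uv-[s["cx"],s["cy"]])/f,np.ones(len(uv))]@s["R"]; c=-s["R"].T@s["t"]
    return c+d*((z-c[2])/d[:,2:])
def rollc(s,rgn,zt,thr=70):
    "centre of the dark annulus' outer contour, cast on height zt"
    x,y,w,h=rgn; g=(s["frame"][y:y+h,x:x+w].max(2)<thr).astype(np.uint8)
    cs,_=cv2.findContours(g,cv2.RETR_EXTERNAL,cv2.CHAIN_APPROX_NONE)
    c=max(cs,key=cv2.contourArea).reshape(-1,2)+[x,y]
    P=cast(s,c,zt)[:,:2]; (a,b),r=cv2.minEnclosingCircle((P*1000).astype(np.float32))
    e=cv2.fitEllipse((P*1000).astype(np.float32)); return np.round([a,b,r],1),np.round(e[0]+e[1],1)
E
python3 - <<'E'
from h import *
import pickle
for n,rg in(("top",(240,200,32,36)),("scene",(218,206,32,34))):
    s=pickle.load(open(n+".pkl","rb")); print(n,rollc(s,rg,.018))
    W=cloud(s); fr=s["frame"].astype(int)
    def rect(m,z,nm):
        m=m.astype(np.uint8); k,l,st,c=cv2.connectedComponentsWithStats(m); i=1+st[1:,4].argmax()
        cs,_=cv2.findContours((l==i).astype(np.uint8),0,1); c=max(cs,key=cv2.contourArea).reshape(-1,2)
        P=(cast(s,c,z)[:,:2]*1000).astype(np.float32); r=cv2.minAreaRect(P)
        print(n,nm,st[i],"rect",np.round(r[0],1),np.round(r[1],1),round(r[2],1),np.round(cv2.boxPoints(r)).tolist())
    near=(W[...,0]>.3)&(W[...,0]<.7)&(W[...,1]>-.45)&(W[...,1]<-.03)
    rect(near&(abs(W[...,2]-.144)<.012)&(fr.max(2)>60),.144,"head")
    rect(near&(W[...,2]>.012)&(W[...,2]<.031)&(fr.min(2)>215),.024,"shelf")
s=pickle.load(open("top.pkl","rb")); q=np.array([[483,105],[605,58],[653,193],[540,240]])/4+[225,150]-.4
print("head",cast(s,q,.144).round(4)); q=np.array([[694,16],[748,158]])/4+[225,150]-.4; print("shelf",cast(s,q,.024).round(4))
s=pickle.load(open("scene.pkl","rb"))
f=s["frame"][200:320,300:420]; cv2.imwrite("pics/c2.png",cv2.resize(f[...,::-1],(600,600),interpolation=cv2.INTER_CUBIC))
E
```

```text
top (array([435.4, 123.9,  29.7]), array([435.1, 123.5,  56. ,  57.3]))
top head [ 345  165   44   46 1289] rect [ 511.5 -158.6] [98.7 86.1] 19.2 [[451.0, -134.0], [479.0, -215.0], [572.0, -183.0], [544.0, -102.0]]
top shelf [376 155  36  43 918] rect [ 551.5 -273.4] [110.1  71.4] 18.8 [[488.0, -257.0], [511.0, -325.0], [615.0, -290.0], [592.0, -222.0]]Traceback (most recent call last):
  File "<stdin>", line 4, in <module>
  File "h.py", line 22, in rollc
    c=max(cs,key=cv2.contourArea).reshape(-1,2)+[x,y]
      ~~~^^^^^^^^^^^^^^^^^^^^^^^^
ValueError: max() iterable argument is empty
```

Feeder: head centre (511.5,-158.6) and shelf end agree on origin ≈ (0.5243,-0.1952), loading direction ≈ 109°. The small roll is at ≈ (0.435,0.124). I'm moving over it now.

```bash
python3 -m pendant '[0.372, 0.417, 0.13, 0, 0.088, 0.372, 0.417, 0.13, 0, 0.088, 0.372, 0.417, 0.13, 0, 0.088, 0.372, 0.417, 0.13, 0, 0.088, 0.372, 0.417, 0.13, 0, 0.088, 0.372, 0.417, 0.13, 0, 0.088, 0.372, 0.417, 0.13, 0, 0.088, 0.372, 0.417, 0.13, 0, 0.088]'
python3 - <<'E'
from h import *
import pickle
s=pickle.load(open("scene.pkl","rb"))
for th in(100,130): print(rollc(s,(218,206,32,34),.018,th))
s=pickle.load(open("top.pkl","rb")); print(rollc(s,(240,200,32,36),.018,100))
fr=s["frame"].astype(int); m=(fr[...,0]-fr[...,2]>70)&(fr[...,1]>110); m[:140]=0; m[160:]=0; m[:,:370]=0;m[:,402:]=0
v,u=np.nonzero(m); P=cast(s,np.c_[u,v],.055)[:,:2]*1000; r=cv2.minAreaRect(P.astype(np.float32)); print("tape",r)
a=np.radians(109);U=np.array([[np.cos(a),np.sin(a)],[-np.sin(a),np.cos(a)]]);print("in feeder",(cv2.boxPoints(r)-[524.3,-195.2])@U.T)
E
```

```text
clock: 1.1
tool_pos: [0.4077, 0.1884, 0.138]
orientation: [-180.0, -0.0, -18.8]
force: [0.9, 1.4, 0.1]
opening: 0.0876
gripper_force: 0.0
(array([430.3, 113.7,  31. ]), array([433.3, 116.9,  50.3,  67.1]))
(array([429.8, 115.7,  34.9]), array([431.2, 114.6,  57.8,  68.7]))
(array([434.7, 124. ,  30.8]), array([434.9, 123.6,  58.5,  58.9]))
tape ((635.3353881835938, -247.0577850341797), (33.918174743652344, 57.43926239013672), 25.755138397216797)
in feeder [[ -58.65666732  -67.88323649]
 [-115.6971797   -74.63962196]
 [-111.70751801 -108.32231595]
 [ -54.6669912  -101.56593546]]
```

```bash
python3 -m pendant '[0, 0, 0, 0, 0.088, 0, 0, 0, 0, 0.088]'
```

```text
clock: 1.35
tool_pos: [0.4077, 0.1901, 0.1384]
orientation: [-180.0, -0.0, -18.9]
force: [0.7, -0.0, 0.4]
opening: 0.0876
gripper_force: 0.0
```

```bash
python3 -m pendant '[0.047, 0.0537, 0.02, 0, 0.088, 0.047, 0.0537, 0.05, 0, 0.088, 0.047, 0.0537, 0.075, 0, 0.088, 0.047, 0.0537, 0.095, 0, 0.088, 0.047, 0.0537, 0.109, 0, 0.088, 0.047, 0.0537, 0.109, 0, 0.088, 0.047, 0.0537, 0.109, 0, 0.088]'
```

```text
clock: 2.22
tool_pos: [0.4349, 0.1254, 0.0298]
orientation: [-180.0, -0.0, -18.7]
force: [0.6, -0.3, -0.8]
opening: 0.0877
gripper_force: 0.0
```

```bash
python3 -m pendant '[0, 0, 0, 0, 0, 0, 0, 0, 0, 0, 0, 0, 0, 0, 0, 0, 0, 0, 0, 0, 0, 0, 0, 0, 0, 0, 0, 0, 0, 0]'
python3 - <<'E'
from h import *
s=snap("scene"); cv2.imwrite("pics/g1.png",cv2.resize(s["frame"][150:270,170:330,::-1],(800,600),interpolation=cv2.INTER_CUBIC))
E
```

```text
clock: 2.98
tool_pos: [0.4347, 0.1242, 0.0295]
orientation: [-180.0, -0.0, -18.8]
force: [-1.6, 0.5, 5.9]
opening: 0.0605
gripper_force: 30.0
```

View pics/g1.png

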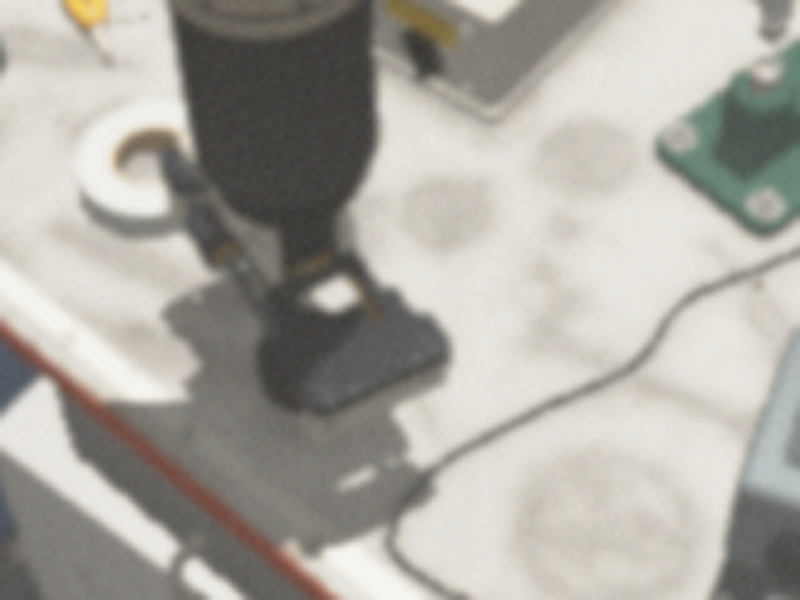

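The roll is gripped (opening 60.5 mm, 30 N). Next I lift it and carry it close to the robot.

```bash
python3 -m pendant '[0, 0, -0.06, 0, 0, 0, 0, -0.12, 0, 0, 0.015, 0.05, -0.17, 0, 0, 0.03, 0.1, -0.18, 0, 0, 0.045, 0.147, -0.18, 0, 0, 0.065, 0.195, -0.18, 0, 0, 0.085, 0.24, -0.18, 0, 0, 0.1, 0.28, -0.18, 0, 0]'
```

```text
clock: 4.03
tool_pos: [0.4385, -0.1749, 0.2091]
orientation: [-180.0, 0.0, -18.9]
force: [1.3, 0.3, 0.0]
opening: 0.0606
gripper_force: 30.0
```

```bash
python3 -m pendant '[0, 0, 0, 10, 0, 0, 0, 0, 20, 0, 0, 0, 0, 30, 0, 0, 0, 0, 40, 0, 0, 0, 0, 50, 0, 0, 0, 0, 52.2, 0, 0, 0, 0, 52.2, 0]'
```

```text
clock: 4.9
tool_pos: [0.4386, -0.1731, 0.209]
orientation: [180.0, 0.0, -71.0]
force: [0.1, 0.1, 0.0]
opening: 0.0603
gripper_force: 30.0
```

```bash
python3 -m pendant '[0.06, -0.037, 0, 0, 0, 0.121, -0.074, 0, 0, 0, 0.121, -0.074, 0.02, 0, 0, 0.121, -0.074, 0.07, 0, 0, 0.121, -0.074, 0.11, 0, 0, 0.121, -0.074, 0.138, 0, 0, 0.121, -0.074, 0.15, 0, 0, 0.121, -0.074, 0.154, 0, 0]'
```

```text
clock: 5.9
tool_pos: [0.5482, -0.2636, 0.055]
orientation: [180.0, 0.0, -71.0]
force: [1.4, -0.7, -1.0]
opening: 0.0607
gripper_force: 30.0
```

```bash
python3 -m pendant '[0, 0, 0.0005, 0, 0, 0, 0, 0.0005, 0, 0]'
```

```text
clock: 6.15
tool_pos: [0.5488, -0.2636, 0.0559]
orientation: [-179.9, -0.1, -71.0]
force: [-0.2, 0.4, -0.0]
opening: 0.0607
gripper_force: 30.0
```

```bash
python3 -m pendant '[0, 0, 0.001, 0, 0, 0, 0, 0.0015, 0, 0, 0, 0, 0.0015, 0, 0.07, 0, 0, 0.0015, 0, 0.07, 0, 0, 0.0015, 0, 0.07]'
```

```text
clock: 6.78
tool_pos: [0.5481, -0.2635, 0.0533]
orientation: [-180.0, -0.0, -71.0]
force: [-0.5, 0.6, 0.8]
opening: 0.0701
gripper_force: 0.0
```

```bash
python3 -m pendant '[0, 0, -0.01, 0, 0.07, 0, 0, -0.05, 0, 0.07, 0, 0, -0.1, 0, 0.07, 0, 0, -0.155, 0, 0.07, 0, 0, -0.215, 0, 0.07, 0, 0, -0.25, 0, 0.07]'
python3 - <<'E'
from h import *
print(status.get_obs()["joint_pos"].round(1))
s=snap("scene"); cv2.imwrite("pics/p1.png",cv2.resize(s["frame"][180:330,290:450,::-1],(640,600),interpolation=cv2.INTER_CUBIC))
E
```

```text
clock: 7.52
tool_pos: [0.5486, -0.2638, 0.308]
orientation: [-179.8, -0.2, -71.0]
force: [0.4, -0.5, -0.3]
opening: 0.0696
gripper_force: 0.0
[ -7.3  12.4  -3.3   0.  -74.   26.3]
```

View pics/p1.png

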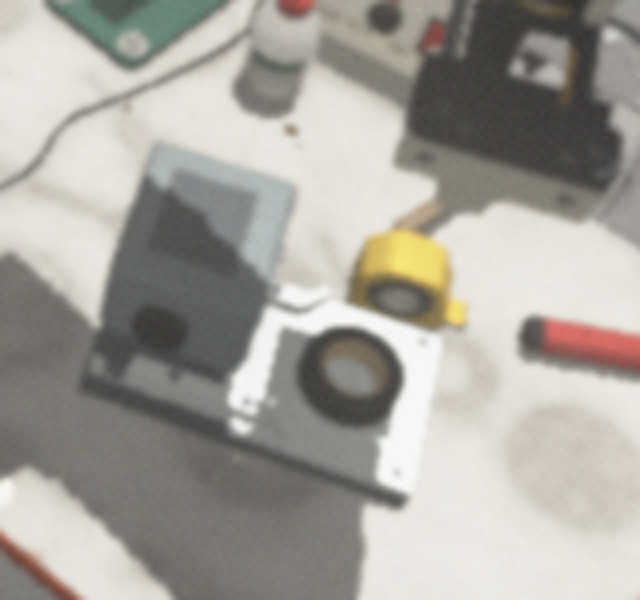

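The roll sits flat on the shelf at about (350,375) in this view, with the head at (200,260) and the tape measure untouched. The push needs a tilted tool, but rows carry no tilt. I'll check in free space above the shelf what the arm does at the edge of its reach.

```bash
python3 - <<'E'
from h import *
s=snap("top")
f=s["frame"][150:235,325:425]; cv2.imwrite("pics/c3.png",cv2.resize(f[...,::-1],(800,680),interpolation=cv2.INTER_CUBIC))
E
python3 -m pendant '[0, 0, -0.06, 0, 0, 0, 0, -0.12, 0, 0, 0, 0, -0.18, 0, 0, 0, 0, -0.24, 0, 0, 0, 0, -0.3, 0, 0, 0, 0, -0.36, 0, 0, 0, 0, -0.42, 0, 0, 0, 0, -0.48, 0, 0]'; python3 -c "
from h import *
print(status.get_obs()['joint_pos'].round(1))"
```

```text
clock: 8.62
tool_pos: [0.5327, -0.2558, 0.741]
orientation: [-179.7, -0.9, -71.1]
force: [18.3, -39.8, 47.1]
opening: 0.0009
gripper_force: 0.0
[  -6.3   24.    71.7    1.  -137.1   25.9]
```

```bash
python3 -m pendant '[0, 0, -0.06, 0, 0, 0, 0, -0.12, 0, 0, 0, 0, -0.18, 0, 0, 0, 0, -0.24, 0, 0]'; python3 -c "
from h import *
print(status.get_obs()['joint_pos'].round(1))"
```

```text
clock: 9.12
tool_pos: [0.4696, -0.2248, 0.7932]
orientation: [-178.2, -2.8, -71.1]
force: [1.0, -0.0, -0.0]
opening: 0.0007
gripper_force: 0.0
[  -2.6   18.6   71.7    3.  -140.3   23.9]
```

```bash
python3 -m pendant '[0, 0, 0.06, 0, 0, 0, 0, 0.12, 0, 0, 0, 0, 0.12, 0, 0, 0, 0, 0.12, 0, 0]'; python3 -c "
from h import *
print(status.get_obs()['joint_pos'].round(1))"
```

```text
clock: 9.62
tool_pos: [0.4751, -0.2294, 0.6712]
orientation: [-178.4, -2.7, -71.1]
force: [0.1, 0.2, 0.1]
opening: 0.0004
gripper_force: 0.0
[  -3.1    6.4   34.9    2.1 -116.    23. ]
```

Tilt persists as the commanded pose, so I can build it up at the limit of the last joint. I'll check how tall the press is, then move to where the resulting sideways tilt points along the loading direction.

```bash
python3 - <<'E'
from h import *
import pickle
s=pickle.load(open("top.pkl","rb")); W=cloud(s)
m=(W[...,0]>.3)&(W[...,0]<.9)&(abs(W[...,1]-.0)<.25)
for z in(.3,.4,.5,.6): 
    p=W[m&(W[...,2]>z)]; print(z,len(p), p.min(0).round(2) if len(p) else "", p.max(0).round(2) if len(p) else "")
E
python3 -m pendant '[-0.03, -0.008, -0.01, -10.5, 0, -0.06, -0.016, -0.02, -21, 0, -0.09, -0.024, -0.03, -31.5, 0, -0.12, -0.032, -0.03, -42, 0, -0.15, -0.04, -0.03, -52.5, 0, -0.18, -0.046, -0.03, -63, 0, -0.182, -0.046, -0.03, -73.5, 0, -0.182, -0.046, -0.03, -84, 0]'; python3 -c "
from h import *
print(status.get_obs()['joint_pos'].round(1))"
```

```text
0.3 1358 [ 0.56 -0.01  0.3 ] [0.89 0.24 0.48]
0.4 648 [0.56 0.03 0.4 ] [0.85 0.22 0.48]
0.5 0  
0.6 0  
clock: 10.62
tool_pos: [0.4596, -0.041, 0.697]
orientation: [177.4, -2.1, 13.4]
force: [0.1, 0.3, -0.1]
opening: 0.0005
gripper_force: 0.0
[  21.8    0.9   32.     3.3 -119.3   83.2]
```

```bash
python3 -m pendant '[0, 0, 0, -10.6, 0, 0, 0, 0, -21.2, 0, 0, 0, 0, -31.8, 0, 0, 0, 0, -42.4, 0, 0, 0, 0, -53, 0, 0, 0, 0, -63.6, 0, 0, 0, 0, -74.2, 0, 0, 0, 0, -84.8, 0]'; python3 -c "
from h import *
print(status.get_obs()['joint_pos'].round(1))"
```

```text
clock: 11.62
tool_pos: [0.4598, -0.0416, 0.6969]
orientation: [177.6, 2.4, 98.0]
force: [-0.9, 0.6, -0.1]
opening: 0.0005
gripper_force: 0.0
[  21.8    0.9   32.     3.3 -119.3  168. ]
```

```bash
python3 -m pendant '[0, 0, 0, -10.6, 0, 0, 0, 0, -21.2, 0, 0, 0, 0, -31.8, 0, 0, 0, 0, -42.4, 0]'
cat >> h.py <<'E'
def st():
    from scipy.spatial.transform import Rotation as Ro
    o=status.get_obs(); R=Ro.from_euler("xyz",o["orientation"],degrees=True).as_matrix()
    z=R[:,2]; a=np.radians(109); ux=np.array([np.cos(a),np.sin(a),0]); uy=np.array([-np.sin(a),np.cos(a),0])
    p=o["tool_pos"]; og=np.array([.5243,-.1952,0])
    F=np.array([ux,uy,[0,0,1]])
    print("j",o["joint_pos"].round(1),"tilt",np.degrees(np.arccos(-z[2])).round(1),"dir",np.degrees(np.arctan2(z[1],z[0])).round(1),"toolR in feeder\n",(F@R).round(3),"\ntcp_f",(F@(p-og)*1e3).round(1),"tip_f",(F@(p+.025*z-og)*1e3).round(1),"F",o["force"].round(1))
    return F,R,p,og
def step(tipf):
    "tool-axis shift bringing the fingertip to tipf (feeder mm)"
    F,R,p,og=st(); d=og+F.T@(np.array(tipf)/1e3)-(p+.025*R[:,2]); print("shift",(R.T@d).round(4))
E
python3 -c "
from h import *
st()"
```

```text
clock: 12.12
tool_pos: [0.3735, 0.0494, 0.6822]
orientation: [178.0, 7.6, 126.1]
force: [-0.8, 0.8, 0.7]
opening: 0.0004
gripper_force: 0.0
j [  46.6  -10.4   17.3    8.8 -116.8  173.6] tilt 7.9 dir -39.2 toolR in feeder
 [[ 0.948  0.298 -0.116]
 [ 0.291 -0.954 -0.072]
 [-0.132  0.035 -0.991]] 
tcp_f [280.4  62.9 682.2] tip_f [277.5  61.1 657.5] F [-0.8  0.8  0.7]
```

```bash
cat >> h.py <<'E'
def go(*ws):
    F,R,p,og=st()
    for w in ws: print(w,"shift",(R.T@(np.array(w)-p)).round(3))
E
python3 -c "
from h import *
go([.46,-.05,.68],[.46,-.22,.66],[.36,-.42,.62])"
```

```text
j [  46.6  -10.4   17.3    8.8 -116.8  173.6] tilt 7.9 dir -39.2 toolR in feeder
 [[ 0.948  0.298 -0.116]
 [ 0.291 -0.954 -0.072]
 [-0.132  0.035 -0.991]] 
tcp_f [280.4  62.9 682.2] tip_f [277.5  61.1 657.5] F [-0.8  0.8  0.7]
[0.46, -0.05, 0.68] shift [-0.13   0.011  0.02 ]
[0.46, -0.22, 0.66] shift [-0.263 -0.091  0.054]
[0.36, -0.42, 0.62] shift [-0.36  -0.291  0.101]
```

```bash
python3 -m pendant '[-0.055, 0.005, 0.01, 10.6, 0, -0.11, 0.01, 0.02, 21.2, 0, -0.16, -0.013, 0.028, 31.8, 0, -0.21, -0.05, 0.04, 42.4, 0, -0.255, -0.085, 0.05, 53, 0, -0.285, -0.14, 0.065, 63.6, 0, -0.315, -0.195, 0.08, 74, 0, -0.34, -0.25, 0.09, 84, 0]'; python3 -c "
from h import *
go([.2,-.48,.6],[-.03,-.5,.6])"
```

```text
clock: 13.12
tool_pos: [0.3801, -0.3794, 0.6299]
orientation: [172.2, -1.1, 41.8]
force: [2.4, 0.1, -0.2]
opening: 0.0006
gripper_force: 0.0
j [ -22.4    2.1   23.9    2.5 -104.2  154.8] tilt 7.9 dir -40.0 toolR in feeder
 [[ 0.387 -0.914 -0.118]
 [-0.922 -0.381 -0.071]
 [ 0.02   0.136 -0.99 ]] 
tcp_f [-127.2  196.4  629.9] tip_f [-130.2  194.6  605.1] F [ 2.4  0.1 -0.2]
[0.2, -0.48, 0.6] shift [-0.202 -0.048  0.019]
[-0.03, -0.5, 0.6] shift [-0.387 -0.185 -0.003]
```

```bash
python3 -m pendant '[-0.06, -0.012, 0.006, 10.6, 0, -0.12, -0.028, 0.01, 21.2, 0, -0.18, -0.042, 0.05, 31.8, 0, -0.23, -0.07, 0.1, 42.4, 0, -0.28, -0.11, 0.15, 53, 0, -0.33, -0.145, 0.2, 63.6, 0, -0.37, -0.175, 0.24, 74, 0, -0.38, -0.185, 0.28, 84, 0]'; python3 -c "
from h import *
go([-.03,-.5,.3],[-.03+.3*-.3256,-.5+.3*.9455,.3])"
```

```text
clock: 14.12
tool_pos: [0.0235, -0.5187, 0.3517]
orientation: [-179.9, -8.0, -42.3]
force: [0.9, -1.0, 0.1]
opening: 0.0003
gripper_force: 0.0
j [-68.4  -0.6 -11.3  -3.8 -72.1 117.1] tilt 8.0 dir -41.4 toolR in feeder
 [[-0.869 -0.48  -0.121]
 [-0.475  0.877 -0.069]
 [ 0.139 -0.002 -0.99 ]] 
tcp_f [-142.8  578.8  351.7] tip_f [-145.8  577.1  327. ] F [ 0.9 -1.   0.1]
[-0.03, -0.5, 0.3] shift [-0.059  0.022  0.044]
[-0.12768000000000002, -0.21635, 0.3] shift [-0.319 -0.122  0.008]
```

```bash
python3 -m pendant '[-0.435, -0.24, -0.06, 0, 0, -0.435, -0.24, -0.06, 0, 0, -0.435, -0.24, -0.06, 0, 0, -0.435, -0.24, -0.06, 0, 0]'; python3 -c "
from h import *
go()"
```

```text
clock: 14.62
tool_pos: [-0.0589, -0.2804, 0.3532]
orientation: [-179.8, -7.9, -42.0]
force: [0.2, 0.8, 1.2]
opening: 0.0004
gripper_force: 0.0
j [-65.1 -27.5 -29.8  -3.3 -80.5 113.5] tilt 7.9 dir -40.8 toolR in feeder
 [[-0.866 -0.485 -0.119]
 [-0.481  0.874 -0.069]
 [ 0.137 -0.003 -0.991]] 
tcp_f [109.3 579.2 353.2] tip_f [106.3 577.4 328.5] F [0.2 0.8 1.2]
```

```bash
python3 -m pendant '[0.034, 0, 0.25, 0, 0, 0.034, 0, 0.25, 0, 0, 0.034, 0, 0.25, 0, 0, 0.034, 0, 0.25, 0, 0]'; python3 -c "
from h import *
go()"
```

```text
clock: 15.12
tool_pos: [-0.0058, -0.3281, 0.1109]
orientation: [-179.9, -8.1, -41.9]
force: [0.5, -1.8, -0.2]
opening: 0.0005
gripper_force: 0.0
j [-58.5  -9.  -53.2  -3.9 -38.1 109.5] tilt 8.1 dir -41.1 toolR in feeder
 [[-0.865 -0.487 -0.123]
 [-0.482  0.874 -0.071]
 [ 0.142 -0.002 -0.99 ]] 
tcp_f [ 46.9 544.4 110.9] tip_f [ 43.9 542.7  86.2] F [ 0.5 -1.8 -0.2]
```

```bash
python3 -m pendant '[-0.43, -0.24, -0.06, 0, 0, -0.43, -0.24, -0.06, 0, 0, -0.43, -0.24, -0.06, 0, 0]'; python3 -c "
from h import *
go()"
```

```text
clock: 15.5
tool_pos: [-0.0925, -0.1783, 0.144]
orientation: [-178.0, -7.9, -41.8]
force: [-0.7, -1.1, 1.1]
opening: 0.0005
gripper_force: 0.0
j [-64.  -34.2 -57.8  -5.6 -59.9 114.9] tilt 8.1 dir -27.7 toolR in feeder
 [[-0.865 -0.492 -0.103]
 [-0.483  0.87  -0.097]
 [ 0.138 -0.034 -0.99 ]] 
tcp_f [216.8 577.7 144. ] tip_f [214.2 575.2 119.2] F [-0.7 -1.1  1.1]
```

Tilt builds fastest when the last joint is at its limit while the tool is asked to turn further. I'm going back up high in front, turning the last joint toward its negative limit on the way.

```bash
python3 -c "
from h import *
go([-.03,-.3,.25],[.02,-.42,.4],[.2,-.45,.55])"
```

```text
j [-64.  -34.2 -57.8  -5.6 -59.9 114.9] tilt 8.1 dir -27.7 toolR in feeder
 [[-0.865 -0.492 -0.103]
 [-0.483  0.87  -0.097]
 [ 0.138 -0.034 -0.99 ]] 
tcp_f [216.8 577.7 144. ] tip_f [214.2 575.2 119.2] F [-0.7 -1.1  1.1]
[-0.03, -0.3, 0.25] shift [ 0.141  0.046 -0.089]
[0.02, -0.42, 0.4] shift [ 0.278  0.098 -0.223]
[0.2, -0.45, 0.55] shift [ 0.451 -0.004 -0.347]
```

```bash
python3 -m pendant '[0.05, 0.015, -0.03, 10.6, 0, 0.1, 0.03, -0.06, 21.2, 0, 0.15, 0.05, -0.1, 31.8, 0, 0.2, 0.065, -0.14, 42.4, 0, 0.24, 0.085, -0.19, 53, 0, 0.29, 0.09, -0.23, 63.6, 0, 0.34, 0.06, -0.27, 74, 0, 0.39, 0.03, -0.3, 84, 0]'; python3 -c "
from h import *
go([.3,-.4,.62],[.45,-.2,.7],[.5,.1,.72])"
```

```text
clock: 16.5
tool_pos: [0.1177, -0.4354, 0.4807]
orientation: [-171.6, 1.0, -125.9]
force: [1.1, -1.8, -0.1]
opening: 0.0004
gripper_force: 0.0
j [-52.6  -8.9  -2.9  -3.3 -88.1  16.5] tilt 8.5 dir -29.3 toolR in feeder
 [[-0.574  0.811 -0.11 ]
 [ 0.818  0.566 -0.098]
 [-0.017 -0.146 -0.989]] 
tcp_f [-94.7 462.6 480.7] tip_f [-97.5 460.2 456. ] F [ 1.1 -1.8 -0.1]
[0.3, -0.4, 0.62] shift [-0.138 -0.145 -0.117]
[0.45, -0.2, 0.7] shift [-0.389 -0.161 -0.191]
[0.5, 0.1, 0.72] shift [-0.662 -0.029 -0.226]
```

```bash
python3 -m pendant '[-0.04, -0.045, -0.035, 10.6, 0, -0.08, -0.09, -0.07, 21, 0, -0.13, -0.13, -0.1, 31, 0, -0.18, -0.145, -0.12, 42, 0, -0.235, -0.148, -0.145, 52, 0, -0.29, -0.152, -0.165, 62, 0, -0.34, -0.155, -0.18, 66, 0, -0.39, -0.161, -0.19, 70, 0]'; python3 -c "
from h import *
go([.5,.1,.74],[.49,.18,.74])"
```

```text
clock: 17.5
tool_pos: [0.4339, -0.2126, 0.6914]
orientation: [-178.2, 8.4, 164.3]
force: [0.6, -0.8, 0.5]
opening: 0.0004
gripper_force: 0.0
j [   0.5   -1.    28.4    4.3 -111.8 -104.4] tilt 8.5 dir -27.8 toolR in feeder
 [[ 0.564  0.819 -0.108]
 [ 0.813 -0.573 -0.102]
 [-0.145 -0.031 -0.989]] 
tcp_f [ 13.   91.1 691.4] tip_f [ 10.3  88.6 666.7] F [ 0.6 -0.8  0.5]
[0.5, 0.1, 0.74] shift [ 0.014  0.317 -0.061]
[0.49, 0.18, 0.74] shift [ 0.045  0.391 -0.068]
```

```bash
python3 -m pendant '[0.003, 0.06, -0.012, 5, 0, 0.006, 0.12, -0.024, 10, 0, 0.01, 0.18, -0.036, 15, 0, 0.013, 0.24, -0.048, 20, 0, 0.016, 0.3, -0.06, 25, 0, 0.035, 0.36, -0.065, 29, 0, 0.045, 0.391, -0.068, 29, 0]'; python3 -c "
from h import *
go()"
```

```text
clock: 18.38
tool_pos: [0.4987, 0.1722, 0.7416]
orientation: [177.9, 7.8, 136.7]
force: [0.4, -1.0, 0.6]
opening: 0.0005
gripper_force: 0.0
j [  45.7    9.8   46.1    9.4 -123.7 -173.5] tilt 8.1 dir -28.2 toolR in feeder
 [[ 0.877  0.469 -0.103]
 [ 0.461 -0.882 -0.096]
 [-0.136  0.036 -0.99 ]] 
tcp_f [355.7 -95.4 741.6] tip_f [353.1 -97.8 716.9] F [ 0.4 -1.   0.6]
```

```bash
python3 -m pendant '[0.062, 0.002, -0.008, 10.6, 0, 0.124, 0.004, -0.017, 21.2, 0, 0.186, 0.006, -0.025, 31.8, 0, 0.248, 0.008, -0.033, 42.4, 0]'; python3 -c "
from h import *
go()"
```

```text
clock: 18.88
tool_pos: [0.524, 0.1071, 0.8109]
orientation: [178.9, 13.5, 121.2]
force: [-1.2, 0.0, 0.2]
opening: 0.0003
gripper_force: 0.0
j [  40.8   22.    71.7   20.8 -139.  -173.6] tilt 13.6 dir -54.2 toolR in feeder
 [[ 0.95   0.216 -0.224]
 [ 0.206 -0.976 -0.068]
 [-0.234  0.018 -0.972]] 
tcp_f [285.9 -98.1 810.9] tip_f [280.3 -99.8 786.6] F [-1.2  0.   0.2]
```

```bash
python3 -m pendant '[-0.037, -0.028, 0.023, -10.6, 0, -0.074, -0.056, 0.046, -21.2, 0, -0.111, -0.084, 0.068, -31.8, 0, -0.149, -0.112, 0.091, -42.4, 0, -0.186, -0.14, 0.114, -53, 0, -0.186, -0.14, 0.114, -63.6, 0, -0.186, -0.14, 0.114, -74.2, 0, -0.186, -0.14, 0.114, -84.8, 0]' | head -3
python3 -m pendant '[0, 0, 0, -10.6, 0, 0, 0, 0, -21.2, 0, 0, 0, 0, -31.8, 0, 0, 0, 0, -42.4, 0, 0, 0, 0, -53, 0, 0, 0, 0, -63.6, 0, 0, 0, 0, -74.2, 0, 0, 0, 0, -84.8, 0]' | head -3
python3 -m pendant '[0, 0, 0, -10.6, 0, 0, 0, 0, -21.2, 0, 0, 0, 0, -31.8, 0, 0, 0, 0, -42.4, 0, 0, 0, 0, -53, 0, 0, 0, 0, -63.6, 0, 0, 0, 0, -74.2, 0, 0, 0, 0, -84.8, 0]' | head -3
python3 -c "
from h import *
go()"
```

```text
clock: 19.88
tool_pos: [0.5141, -0.1427, 0.7431]
orientation: [-166.7, 2.6, -153.2]
clock: 20.88
tool_pos: [0.5143, -0.1423, 0.7431]
orientation: [-176.1, -13.0, -69.1]
clock: 21.88
tool_pos: [0.5143, -0.1423, 0.7431]
orientation: [167.4, -4.9, 16.7]
j [  13.9    6.4   39.1   13.9 -116.5   99.1] tilt 13.6 dir -52.3 toolR in feeder
 [[-0.04  -0.974 -0.222]
 [-0.996  0.058 -0.075]
 [ 0.086  0.218 -0.972]] 
tcp_f [ 53.3  -7.7 743.1] tip_f [ 47.7  -9.6 718.8] F [-0.5 -0.6  0.4]
```

```bash
python3 -m pendant '[0, 0.03, 0, -10.6, 0, 0, 0.06, 0, -21.2, 0, 0, 0.09, 0, -31.8, 0, -0.002, 0.12, -0.004, -42.4, 0, -0.004, 0.155, -0.007, -53, 0, -0.004, 0.155, -0.007, -63.6, 0, -0.004, 0.155, -0.007, -74.2, 0, -0.004, 0.155, -0.007, -84.8, 0]'
python3 -c "
from h import *
go()"
```

```text
clock: 22.88
tool_pos: [0.5307, -0.1955, 0.7407]
orientation: [168.6, 13.2, 84.1]
force: [-0.1, 0.6, 1.0]
opening: 0.0008
gripper_force: 0.0
j [   9.2    7.    37.3   16.7 -111.5  173.6] tilt 17.4 dir -54.2 toolR in feeder
 [[ 0.883 -0.371 -0.286]
 [-0.41  -0.908 -0.086]
 [-0.228  0.193 -0.954]] 
tcp_f [ -2.4  -6.  740.7] tip_f [ -9.6  -8.1 716.9] F [-0.1  0.6  1. ]
```

I'll fit the arm's kinematics from the logged poses. That lets me predict offline what a saturated request does before spending more robot time.

```bash
cat > kin.py <<'E'
import numpy as np
from scipy.optimize import least_squares, lsq_linear
from scipy.spatial.transform import Rotation as Ro
D=[([87.671,20.592,.634,-.019,-70.137,-16.509],[.21781,.63842,.25063]),([-7.3,12.4,-3.3,0,-74,26.3],[.5486,-.2638,.308]),
([-2.6,18.6,71.7,3,-140.3,23.9],[.4696,-.2248,.7932]),([-3.1,6.4,34.9,2.1,-116,23],[.4751,-.2294,.6712]),([21.8,.9,32,3.3,-119.3,83.2],[.4596,-.041,.697]),
([46.6,-10.4,17.3,8.8,-116.8,173.6],[.3735,.0494,.6822]),([-22.4,2.1,23.9,2.5,-104.2,154.8],[.3801,-.3794,.6299]),([-68.4,-.6,-11.3,-3.8,-72.1,117.1],[.0235,-.5187,.3517]),
([-65.1,-27.5,-29.8,-3.3,-80.5,113.5],[-.0589,-.2804,.3532]),([-58.5,-9,-53.2,-3.9,-38.1,109.5],[-.0058,-.3281,.1109]),([-64,-34.2,-57.8,-5.6,-59.9,114.9],[-.0925,-.1783,.144]),
([40.8,22,71.7,20.8,-139,-173.6],[.524,.1071,.8109]),([9.2,7,37.3,16.7,-111.5,173.6],[.5307,-.1955,.7407])]
LO=np.array([-176.03,-82.01,-58.28,-173.87,-174.79,-173.66]);HI=np.array([176.03,121.73,71.71,95.51,-.11,173.66])
r=lambda ax,a:Ro.from_euler(ax,a,degrees=True).as_matrix()
C=r("y",90)  # tool z = x of last link
def fk(q,P,s4=-1):
    a1,y0,h,a2,L2,d4,a3,L6=P
    A=r("z",q[0]); B=A@r("y",q[1]); E=B@r("y",-q[2]); W=E@r("x",s4*q[3])@r("y",-q[4])
    T=W@r("x",-q[5])
    p=A@[a1,y0,h]+B@[a2,0,L2]+E@[d4,0,a3]+T@[L6,0,0]
    R=T@C@r("z",CZ)
    return p,R
CZ=-90.
def fit(s4):
    f=lambda P:np.concatenate([fk(q,P,s4)[0]-p for q,p in D])
    return least_squares(f,[.1,-.19,.4,0,.35,.35,0,.25],loss="soft_l1",f_scale=.003)
E
python3 - <<'E'
import kin; from kin import *
for s in(-1,1):
    o=fit(s); print(s,o.x.round(4),np.abs(o.fun.reshape(-1,3)).max(1).round(4))
P=fit(-1).x
for cz in(-90,0,90,180):
    kin.CZ=cz; print(cz,[Ro.from_matrix(fk(D[i][0],P,s)[1]).as_euler("xyz",degrees=True).round(1).tolist() for i in(0,12) for s in(-1,1)])
E
```

```text
-1 [-0.0057 -0.1911  0.1855 -0.0169  0.6081  0.483   0.0029  0.3481] [0.0007 0.0015 0.0145 0.006  0.0017 0.0193 0.0027 0.0103 0.0042 0.0066
 0.0025 0.0396 0.0356]
1 [ 0.0253 -0.1918 -0.2782 -0.0182  0.5457  0.4894  0.022  -0.1595] [0.0213 0.0232 0.0283 0.0071 0.0109 0.0438 0.0376 0.0208 0.0113 0.0205
 0.028  0.0566 0.0569]
-90 [[179.9, -0.0, -18.8], [179.9, -0.0, -18.8], [168.6, 13.2, 84.1], [171.8, -15.4, 101.3]]
0 [[-180.0, -0.1, -108.8], [-180.0, -0.1, -108.8], [166.6, -11.1, -3.2], [-164.5, -7.9, 9.1]]
90 [[-179.9, 0.0, 161.2], [-179.9, 0.0, 161.2], [-168.6, -13.2, -95.9], [-171.8, 15.4, -78.7]]
180 [[180.0, 0.1, 71.2], [180.0, 0.1, 71.2], [-166.6, 11.1, 176.8], [164.5, 7.9, -170.9]]
```

Run:
```python
s=open("kin.py").read()
s=s.replace("a1,y0,h,a2,L2,d4,a3,L6=P","a1,y0,h,a2,L2,d4,a3,L6,yw,zw=P").replace("E@[d4,0,a3]+","E@[d4,0,a3]+E@r('x',s4*q[3])@[0,yw,zw]+").replace(",.25],loss",",.25,0,0],loss")
open("kin.py","w").write(s)
from kin import *
o=fit(-1); print(o.x.round(4),np.abs(o.fun.reshape(-1,3)).max(1).round(4))
```

```text
[ 4.000e-04  5.000e-04  1.959e-01 -0.000e+00  6.012e-01  4.635e-01
  1.600e-03  3.497e-01 -1.922e-01 -1.800e-03] [0.0001 0.0003 0.0001 0.0002 0.0005 0.0001 0.0004 0.0004 0.0002 0.0001
 0.0002 0.0002 0.0003]
```

```bash
cat >> kin.py <<'E'
P=np.array([4e-4,5e-4,.1959,0,.6012,.4635,1.6e-3,.3497,-.1922,-1.8e-3])
def solve(q,p,R,wp):
    def f(x):
        pp,RR=fk(x,P); return np.r_[wp*(pp-p),Ro.from_matrix(RR.T@R).as_rotvec()]
    return least_squares(f,np.clip(q,LO+1e-6,HI-1e-6),bounds=(LO,HI),x_scale=30,max_nfev=30).x
def run(q,rows,wp=1.,clip=True):
    p0,R0=fk(q,P); q=np.array(q,float)
    for x in rows:
        p=p0+R0@x[:3]; R=R0@r("z",x[3]); pc,Rc=fk(q,P)
        if clip:
            d=p-pc; n=np.linalg.norm(d); v=Ro.from_matrix(Rc.T@R).as_rotvec(); m=np.linalg.norm(v)
            # scale both by the same fraction
            k=min(1,.0625/max(n,1e-9),np.radians(10.7)/max(m,1e-9)) if clip=="same" else None
            if k is None: d=d*min(1,.0625/max(n,1e-9)); v=v*min(1,np.radians(10.7)/max(m,1e-9))
            else: d=d*k; v=v*k
            p=pc+d; R=Rc@Ro.from_rotvec(v).as_matrix()
        q2=solve(q,p,R,wp); dq=q2-q; lim=.7/8*np.array([136.94,136.94,172.46,180,180,180]); q=q+dq*min(1,(lim/np.maximum(abs(dq),1e-9)).min())
    return q
ux=np.array([np.cos(np.radians(109)),np.sin(np.radians(109)),0]); uy=np.array([-ux[1],ux[0],0]); og=np.array([.5243,-.1952,0])
def tz(q):
    z=fk(q,P)[1][:,2]; return np.round([z@ux,z@uy,z[2]],3)
E
python3 - <<'E'
from kin import *
tests=[("d1",[21.8,.9,32,3.3,-119.3,168],[[0,0,0,-10.6*i] for i in(1,2,3,4)],[46.6,-10.4,17.3,8.8,-116.8,173.6]),
("a",[45.7,9.8,46.1,9.4,-123.7,-173.5],[[.062*i,.002*i,-.0083*i,10.6*i] for i in(1,2,3,4)],[40.8,22,71.7,20.8,-139,-173.6]),
("now",[13.9,6.4,39.1,13.9,-116.5,99.1],[[0,.03,0,-10.6],[0,.06,0,-21.2],[0,.09,0,-31.8],[-.002,.12,-.004,-42.4]]+[[-.004,.155,-.007,-10.6*i] for i in(5,6,7,8)],[9.2,7,37.3,16.7,-111.5,173.6]),
("up",[-6.3,24,71.7,1,-137.1,25.9],[[0,0,-.06*i,0] for i in(1,2,3,4)],[-2.6,18.6,71.7,3,-140.3,23.9])]
for n,q,rows,t in tests:
    print(n,"real",t,tz(t))
    for c in(False,True,"same"):
        for w in(1,3,10): x=run(q,rows,w,c); print("  ",c,w,x.round(1),tz(x))
# push pose
for tilt in(38,):
  for sg in(1,-1):
    t=np.radians(tilt); z=ux*np.sin(t)+[0,0,-np.cos(t)]; y=sg*uy; R=np.c_[np.cross(y,z),y,z]
    p=og+np.array([0,0,.031])-.025*z
    for s0 in([9,7,0,0,-70,0],[9,20,0,-60,-70,90],[9,7,0,-60,-70,-90],[0,20,0,60,-70,0]):
        x=solve(np.array(s0,float),p,R,10); pp,RR=fk(x,P); print("push",sg,x.round(1),np.linalg.norm(pp-p).round(4),np.linalg.norm(RR-R).round(3))
E
```

```text
d1 real [46.6, -10.4, 17.3, 8.8, -116.8, 173.6] [-0.116 -0.073 -0.991]
   False 1 [  58.   -16.5   14.9    6.5 -121.5  173.7] [-0.078 -0.058 -0.995]
   False 3 [  48.1  -12.8   11.    15.6 -111.3  173.7] [-0.205 -0.148 -0.968]
   False 10 [  38.1   -9.6   11.1   21.7 -104.6  173.7] [-0.311 -0.193 -0.931]
   True 1 [  54.1  -13.2   17.3    5.7 -120.4  173.7] [-0.07  -0.049 -0.996]
   True 3 [  35.8   -6.1   19.4   12.3 -112.9  173.7] [-0.178 -0.092 -0.98 ]
   True 10 [  30.1   -3.8   21.9   13.4 -112.   173.7] [-0.201 -0.093 -0.975]
   same 1 [  50.1  -11.4   18.5    5.8 -119.6  173.7] [-0.073 -0.048 -0.996]
   same 3 [  38.6   -6.8   19.4   10.9 -114.2  173.7] [-0.153 -0.084 -0.985]
   same 10 [  30.6   -3.9   21.8   13.2 -112.2  173.7] [-0.197 -0.092 -0.976]
a real [40.8, 22, 71.7, 20.8, -139, -173.6] [-0.224 -0.068 -0.972]
   False 1 [  25.7   15.3   71.7   20.7 -143.4 -173.7] [-0.207 -0.045 -0.977]
   False 3 [  66.6   31.    71.7   48.8 -150.9 -173.7] [-0.581  0.035 -0.813]
   False 10 [  69.4   26.1   61.5   27.7 -149.6 -173.7] [-0.492  0.102 -0.864]
   True 1 [  25.1   20.3   7
[... 1719 characters left out ...]
31 -0.352 -0.771]
   same 1 [  -2.9   19.2   71.7    2.6 -140.7   23.8] [-0.039 -0.018 -0.999]
   same 3 [   0.8   17.9   71.7   11.9 -133.2   27.1] [-0.196 -0.116 -0.974]
   same 10 [   6.3   15.9   71.7   25.4 -118.4   30.4] [-0.454 -0.296 -0.84 ]
push 1 [-21.3  38.9   4.4 -28.2 -83.2  50.7] 0.0 0.0
push 1 [-21.3  38.9   4.4 -28.2 -83.2  50.7] 0.0 0.0
push 1 [-21.3  38.9   4.4 -28.2 -83.2  50.7] 0.0 0.0
push 1 [-21.3  38.9   4.4 -28.2 -83.2  50.7] 0.0 0.0
push -1 [ -21.3   38.9    4.4  -28.2  -83.2 -129.3] 0.0 0.0
push -1 [  0.2  23.6 -26.2   3.  -43.3 173.7] 0.0071 1.099
push -1 [ -21.3   38.9    4.4  -28.2  -83.2 -129.3] 0.0 0.0
push -1 [ -21.3   38.9    4.4  -28.2  -83.2 -129.3] 0.0 0.0
```

```bash
cat > search.py <<'E'
from kin import *
import sys, multiprocessing as mp, time
q0=np.array([9.2,7,37.3,16.7,-111.5,173.6]); Rn=fk(q0,P)[1]
def one(seed):
    g=np.random.default_rng(seed)
    p=np.array([g.uniform(-.3,.6),g.uniform(-.65,.65),g.uniform(.2,.85)])
    if p[2]<.58 and p[0]>.42 or np.hypot(*p[:2])<.33: return None
    R=Rn@r("z",g.uniform(-360,0)); s=q0.copy(); s[0]=np.degrees(np.arctan2(p[1],p[0]))+15; s[3]=0; s[5]=g.uniform(-170,170)
    q=solve(s,p,R,5); pp,RR=fk(q,P)
    if np.linalg.norm(pp-p)>.002 or np.linalg.norm(RR-R)>.01 or abs(q[0])>150: return None
    d=g.normal(size=3); d*=.0625/np.linalg.norm(d)*g.choice([0,1]); t=g.choice([-10.6,0,10.6])
    if not d.any() and t==0: return None
    rows=[[*(d*i),t*i] for i in range(1,9)]
    q1=run(q,rows,2.,"same"); p1=fk(q1,P)[0]
    a,b=tz(q),tz(q1)
    return (b[0]-a[0]-.5*max(0,abs(b[1])-abs(a[1])),b,q.round(0),d.round(3),t,p.round(2),p1.round(2),q1.round(0))
if __name__=="__main__":
    t0=time.time()
    with mp.Pool() as pool:
        out=[]
        for o in pool.imap_unordered(one,range(6000),20):
            if o: out.append(o)
            if time.time()-t0>200: pool.terminate(); break
    out.sort(key=lambda o:-o[0]); print(len(out),mp.cpu_count())
    for o in out[:12]: print(round(o[0],3),*o[1:])
E
OMP_NUM_THREADS=1 python3 search.py
```

```text
1947 4
0.355 [ 0.069 -0.002 -0.998] [  27.  -43.   17.   30. -143.  161.] [ 0.023 -0.054  0.021] -10.6 [-0.1  -0.35  0.75] [-0.34 -0.23  0.55] [  16.  -65.   20.  -38. -174.  167.]
0.301 [ 0.025  0.106 -0.994] [  46.  -62.   -8.   30. -144.  168.] [ 0.032 -0.047  0.025] -10.6 [-0.05 -0.45  0.57] [-0.27 -0.36  0.37] [  37.  -82.   -1.  -39. -175.  174.]
0.273 [-0.013  0.049 -0.999] [  83.   15.  -14.   12.  -75. -161.] [ 0.019 -0.034  0.049] 10.6 [0.32 0.47 0.26] [0.38 0.12 0.03] [  45.   14.  -46.   -1.  -33. -174.]
0.259 [-0.027  0.025 -0.999] [  46.  -14.  -43.   19.  -66. -135.] [0.056 0.014 0.025] 10.6 [ 0.39 -0.    0.28] [ 0.2  -0.1   0.15] [  34.  -28.  -58.    1.  -62. -174.]
0.233 [-0.053 -0.006 -0.999] [ -4. -27. -52.  16. -54. -83.] [0.024 0.054 0.021] 10.6 [ 0.22 -0.28  0.25] [ 0.15 -0.15  0.18] [  40.  -45.  -58.    3.  -78. -174.]
0.227 [-0.034 -0.135 -0.99 ] [  -8.  -12.  -26.   14.  -64. -106.] [ 0.042  0.047 -0.003] 10.6 [ 0.37 -0.32  0.38] [ 0.28 -0.15  0.3 ] [  11.  -25.  -37.    1.  -70. -174.]
0.224 [-0.007 -0.195 -0.981] [131.   2. -15.  -2. -90. 164.] [0.031 0.0
[... 211 characters left out ...]
28 0.12] [  45.   24.  -14.    4.  -55. -174.]
0.213 [-0.073 -0.042 -0.996] [-121.  -12.  -34.  -18.  -62.   87.] [0.018 0.053 0.027] -10.6 [-0.24 -0.23  0.22] [-0.53 -0.19 -0.03] [-143.   31.  -25.   -8.  -36.  174.]
0.212 [-0.074  0.062 -0.995] [  81.    8.  -18.   12.  -77. -153.] [ 0. -0. -0.] 10.6 [0.33 0.4  0.29] [0.45 0.34 0.3 ] [  58.   11.   -7.    1.  -77. -174.]
0.21 [-0.076  0.061 -0.995] [  31.  -57.    1.   30. -143.  145.] [ 0. -0.  0.] -10.6 [-0.14 -0.4   0.63] [-0.09 -0.43  0.62] [  51.  -57.   13.    7. -164.  174.]
0.195 [-0.071 -0.125 -0.99 ] [  56.  -17.  -11.   17. -102. -165.] [-0. -0.  0.] 10.6 [0.37 0.05 0.54] [ 0.43 -0.12  0.55] [  13.  -10.    3.    3.  -95. -174.]
```

```bash
cat > plan.py <<'E'
from kin import *
import multiprocessing as mp, time
S=[[27,-43,17,30,-143,161],[83,15,-14,12,-75,-161],[46,-14,-43,19,-66,-135],[-8,-12,-26,14,-64,-106],[45,-18,-37,18,-75,-112],[81,8,-18,12,-77,-153],[31,-57,1,30,-143,145],[56,-17,-11,17,-102,-165]]
def sc(q,q1):
    p=fk(q1,P)[0]; z=tz(q1); tip=p+.05*fk(q1,P)[1][:,2]
    bad=(p[0]<-.2)+(p[2]<.1)+(p[0]>.4 and p[2]<.25)+(p[0]>.47 and p[2]<.58 and p[1]>-.15)+(np.hypot(p[0],p[1])<.2)
    return -np.hypot(z[0]-.616,1.0*z[1])-.5*bad
def job(a):
    i,seed=a; g=np.random.default_rng(seed); q=np.array(S[i],float); t=10.6 if q[5]<0 else -10.6; log=[]
    for k in range(4):
        best=None
        for m in range(14):
            d=g.normal(size=3); d*=.0625/np.linalg.norm(d)
            if m==0: d*=0
            q1=run(q,[[*(d*j),t*j] for j in range(1,7)],2.,"same"); s=sc(q,q1)
            if best is None or s>best[0]: best=(s,q1,d)
        q=best[1]; log.append((best[2].round(3).tolist(),tz(q).tolist(),q.round(0).tolist(),fk(q,P)[0].round(2).tolist()))
        if best[0]>-.08: break
    return best[0],i,log
if __name__=="__main__":
    t0=time.time(); out=[]
    with mp.Pool() as pool:
        for o in pool.imap_unordered(job,[(i,s) for s in range(3) for i in range(len(S))]):
            out.append(o)
            if time.time()-t0>260: pool.terminate(); break
    out.sort(key=lambda o:(len(o[2]) if o[0]>-.1 else 9,-o[0])); print(len(out))
    for o in out[:5]:
        print(round(o[0],3),"start",S[o[1]],fk(S[o[1]],P)[0].round(2)); [print("   ",l) for l in o[2]]
E
OMP_NUM_THREADS=1 python3 plan.py
```

```text
24
-0.041 start [46, -14, -43, 19, -66, -135] [ 0.39 -0.01  0.28]
    ([0.023, 0.058, -0.007], [-0.083, 0.058, -0.995], [55.0, -4.0, -32.0, 2.0, -67.0, -174.0], [0.36, 0.16, 0.23])
    ([0.05, 0.036, 0.01], [0.294, 0.138, -0.946], [45.0, 10.0, -27.0, -23.0, -55.0, -174.0], [0.35, 0.26, 0.12])
    ([0.007, -0.025, -0.057], [0.526, 0.065, -0.848], [4.0, -2.0, -18.0, -29.0, -87.0, -174.0], [0.33, 0.03, 0.28])
    ([-0.002, 0.004, -0.062], [0.587, -0.029, -0.809], [-32.0, 9.0, 7.0, -26.0, -113.0, -174.0], [0.33, -0.24, 0.4])
-0.047 start [45, -18, -37, 18, -75, -112] [ 0.38 -0.02  0.34]
    ([0.023, 0.058, -0.007], [-0.182, 0.043, -0.982], [70.0, -18.0, -36.0, 5.0, -82.0, -174.0], [0.28, 0.12, 0.3])
    ([0.046, 0.038, 0.018], [0.135, 0.2, -0.97], [51.0, -1.0, -34.0, -14.0, -63.0, -174.0], [0.28, 0.18, 0.16])
    ([0.007, -0.025, -0.057], [0.333, 0.165, -0.928], [7.0, -9.0, -12.0, -17.0, -101.0, -174.0], [0.29, -0.04, 0.39])
    ([0.039, 0.034, 0.035], [0.571, 0.014, -0.821], [-3.0, 6.0, -24.0, -32.0, -78.0, -174.0], [0.34, 0.0, 0.18])
-0.134 start [81, 8, -18, 12, -77, -153] [0.32 0.4  
[... 811 characters left out ...]
, -1.0, -30.0, -27.0, -71.0, -174.0], [0.3, -0.0, 0.18])
    ([-0.02, -0.0, -0.059], [0.514, -0.115, -0.85], [-40.0, 8.0, -4.0, -22.0, -101.0, -174.0], [0.26, -0.29, 0.32])
-0.193 start [46, -14, -43, 19, -66, -135] [ 0.39 -0.01  0.28]
    ([0.056, 0.016, 0.022], [-0.115, 0.021, -0.993], [45.0, -26.0, -58.0, 6.0, -62.0, -174.0], [0.24, -0.08, 0.16])
    ([0.036, 0.042, -0.028], [0.211, 0.027, -0.977], [22.0, -12.0, -35.0, -13.0, -68.0, -174.0], [0.3, 0.0, 0.22])
    ([0.061, 0.008, -0.011], [0.52, -0.087, -0.85], [2.0, -9.0, -31.0, -33.0, -75.0, -174.0], [0.28, 0.03, 0.22])
    ([-0.052, 0.003, -0.034], [0.549, -0.181, -0.816], [-48.0, 18.0, -12.0, -22.0, -89.0, -174.0], [0.24, -0.32, 0.19])
```

The fitted model reproduces the joint data within 0.5 mm. It finds a good region low in front of the robot: last joint at -174°, turning + with the forearm lowered, which tilts the tool toward the loading direction. I'm going there.

```bash
python3 -c "
from h import *
go([.40,-.03,.62],[.39,-.01,.30])"
```

```text
j [   9.2    7.    37.3   16.7 -111.5  173.6] tilt 17.4 dir -54.2 toolR in feeder
 [[ 0.883 -0.371 -0.286]
 [-0.41  -0.908 -0.086]
 [-0.228  0.193 -0.954]] 
tcp_f [ -2.4  -6.  740.7] tip_f [ -9.6  -8.1 716.9] F [-0.1  0.6  1. ]
[0.4, -0.03, 0.62] shift [ 0.175 -0.161  0.052]
[0.39, -0.01, 0.3] shift [ 0.266 -0.233  0.351]
```

```bash
python3 -m pendant '[0.03, -0.027, 0.01, 10.6, 0, 0.06, -0.054, 0.02, 21.2, 0, 0.09, -0.081, 0.03, 31.8, 0, 0.12, -0.108, 0.04, 42.4, 0, 0.15, -0.135, 0.045, 53, 0, 0.175, -0.161, 0.052, 63.6, 0, 0.195, -0.175, 0.11, 74.2, 0, 0.21, -0.19, 0.17, 84.8, 0]' | head -3
python3 -m pendant '[0, 0, 0, 10.6, 0, 0, 0, 0, 21.2, 0, 0, 0, 0, 31.8, 0, 0, 0, 0, 42.4, 0, 0, 0, 0, 53, 0, 0, 0, 0, 63.6, 0, 0, 0, 0, 74.2, 0, 0, 0, 0, 84.8, 0]' | head -3
python3 -c "
from h import *
go([.39,-.01,.29])"
```

```text
clock: 23.88
tool_pos: [0.3952, -0.0217, 0.4992]
orientation: [165.4, -9.4, 4.5]
clock: 24.88
tool_pos: [0.3955, -0.0225, 0.5008]
orientation: [-171.8, -15.2, -82.6]
j [ 43.2 -17.1 -16.2  17.2 -93.  -34.2] tilt 17.3 dir -53.8 toolR in feeder
 [[-0.945  0.163 -0.284]
 [ 0.195  0.977 -0.088]
 [ 0.263 -0.138 -0.955]] 
tcp_f [205.3  65.6 500.8] tip_f [198.2  63.4 476.9] F [ 0.3 -0.   0.9]
[0.39, -0.01, 0.29] shift [-0.068  0.032  0.197]
```

```bash
python3 -m pendant '[-0.015, 0.008, 0.045, 10.6, 0, -0.03, 0.016, 0.09, 21.2, 0, -0.045, 0.022, 0.14, 31.8, 0, -0.06, 0.03, 0.18, 42.4, 0, -0.068, 0.032, 0.197, 53, 0, -0.068, 0.032, 0.197, 63.6, 0, -0.068, 0.032, 0.197, 74.2, 0, -0.068, 0.032, 0.197, 84.8, 0]' | head -3
cat > next.py <<'E'
from plan import *
import plan
from plant import status
q0=status.get_obs()["joint_pos"]
def nx(seed):
    g=np.random.default_rng(seed); out=[]
    for m in range(9):
        d=g.normal(size=3); d*=.0625/np.linalg.norm(d); t=10.6 if g.random()<.85 else 0.
        q=run(q0,[[*(d*j),t*j] for j in range(1,9)],2.,"same"); qs=q; b=None
        if LA:
            for k in range(5):
                e=g.normal(size=3); e*=.0625/np.linalg.norm(e); q2=run(q,[[*(e*j),10.6*j] for j in range(1,9)],2.,"same"); s=sc(q,q2)
                if b is None or s>b: b=s
        out.append((b if LA else sc(q0,q),d.round(3).tolist(),t,tz(qs).tolist(),qs.round(0).tolist(),fk(qs,P)[0].round(2).tolist()))
    return max(out)
import sys; LA=len(sys.argv)>1
if __name__=="__main__":
    print(q0.round(1),tz(q0),fk(q0,P)[0].round(3))
    with mp.Pool() as pool: o=pool.map(nx,range(12))
    for x in sorted(o)[::-1][:3]: print(x)
E
OMP_NUM_THREADS=1 python3 next.py look
```

```text
clock: 25.88
tool_pos: [0.3904, -0.0096, 0.2903]
orientation: [-164.0, 6.5, -165.4]
[  45.5  -15.3  -41.7   18.5  -67.6 -129.6] [-0.284 -0.088 -0.955] [ 0.39  -0.009  0.29 ]
(np.float64(-0.2505873101336139), [0.023, 0.044, -0.037], 10.6, [-0.038, 0.05, -0.998], [52.0, -12.0, -15.0, 0.0, -91.0, -174.0], [0.34, 0.13, 0.42])
(np.float64(-0.28602797066021357), [0.02, 0.034, -0.049], 10.6, [-0.071, 0.022, -0.997], [50.0, -14.0, -6.0, 3.0, -101.0, -174.0], [0.35, 0.09, 0.5])
(np.float64(-0.3251538097577822), [0.015, 0.016, 0.059], 10.6, [-0.016, 0.002, -1.0], [23.0, 25.0, -58.0, 7.0, -7.0, -174.0], [0.38, -0.05, -0.07])
```

```bash
python3 -m pendant '[0.023, 0.044, -0.037, 10.6, 0, 0.046, 0.088, -0.074, 21.2, 0, 0.069, 0.132, -0.111, 31.8, 0, 0.092, 0.176, -0.148, 42.4, 0, 0.115, 0.22, -0.185, 53, 0, 0.138, 0.264, -0.222, 63.6, 0, 0.161, 0.308, -0.259, 74.2, 0, 0.184, 0.352, -0.296, 84.8, 0]' | head -3
OMP_NUM_THREADS=1 python3 next.py look
```

```text
clock: 26.88
tool_pos: [0.3902, 0.0383, 0.4267]
orientation: [-178.9, 4.8, 136.6]
[  40.   -13.1  -15.9    4.9  -87.8 -173.6] [-0.083 -0.021 -0.996] [0.39  0.039 0.427]
(np.float64(-0.18780042598460736), [0.055, 0.019, -0.022], 0.0, [0.082, 0.064, -0.995], [53.0, -6.0, 5.0, -6.0, -101.0, -174.0], [0.36, 0.22, 0.51])
(np.float64(-0.246983805137098), [0.03, -0.046, 0.03], 0.0, [0.043, 0.03, -0.999], [41.0, -50.0, -50.0, -3.0, -91.0, -174.0], [0.11, -0.13, 0.22])
(np.float64(-0.2900792995027394), [0.06, -0.001, -0.016], 10.6, [0.299, -0.086, -0.95], [9.0, -20.0, -11.0, -18.0, -97.0, -174.0], [0.28, -0.03, 0.44])
```

```bash
python3 -m pendant '[0.055, 0.019, -0.022, 0, 0, 0.11, 0.038, -0.044, 0, 0, 0.165, 0.057, -0.066, 0, 0, 0.22, 0.076, -0.088, 0, 0, 0.275, 0.095, -0.11, 0, 0, 0.33, 0.114, -0.132, 0, 0, 0.385, 0.133, -0.154, 0, 0]' | head -3
OMP_NUM_THREADS=1 python3 next.py look
```

```text
clock: 27.75
tool_pos: [0.4125, 0.118, 0.5042]
orientation: [-178.8, 1.8, 140.4]
[  44.3   -7.2   -0.4    1.9  -97.8 -173.6] [-0.038  0.002 -0.999] [0.413 0.118 0.504]
(np.float64(-0.14356879883874493), [0.06, 0.018, -0.003], 10.6, [0.331, -0.012, -0.944], [23.0, -7.0, -1.0, -19.0, -93.0, -174.0], [0.4, 0.1, 0.45])
(np.float64(-0.1744849563716024), [0.06, -0.001, -0.016], 10.6, [0.301, -0.026, -0.953], [17.0, -13.0, 3.0, -18.0, -104.0, -174.0], [0.34, 0.02, 0.52])
(np.float64(-0.1870106948813356), [0.03, -0.046, 0.03], 0.0, [0.089, 0.067, -0.994], [46.0, -42.0, -38.0, -6.0, -95.0, -174.0], [0.15, -0.06, 0.31])
```

```bash
python3 -m pendant '[0.06, 0.018, -0.003, 10.6, 0, 0.12, 0.036, -0.006, 21.2, 0, 0.18, 0.054, -0.009, 31.8, 0, 0.24, 0.072, -0.012, 42.4, 0, 0.3, 0.09, -0.015, 53, 0, 0.36, 0.108, -0.018, 63.6, 0, 0.42, 0.126, -0.021, 74.2, 0, 0.48, 0.144, -0.024, 84.8, 0]' | head -3
sed -i 's/,2.,"same"/,1.6,"same"/g' next.py; OMP_NUM_THREADS=1 python3 next.py look; OMP_NUM_THREADS=1 python3 next.py
```

```text
clock: 28.75
tool_pos: [0.4006, -0.0778, 0.4471]
orientation: [177.2, -13.4, 101.4]
[   3.7   -7.4   -2.4  -13.7  -93.8 -173.6] [ 0.222 -0.08  -0.972] [ 0.401 -0.078  0.447]
(np.float64(-0.2352126697267815), [0.06, -0.015, 0.007], 0.0, [0.385, -0.101, -0.917], [11.0, -17.0, -10.0, -23.0, -94.0, -174.0], [0.31, 0.03, 0.43])
(np.float64(-0.259), [0.055, 0.019, -0.022], 0.0, [0.325, -0.109, -0.939], [10.0, -1.0, 20.0, -21.0, -107.0, -174.0], [0.47, 0.02, 0.57])
(np.float64(-0.3165122430491434), [0.017, -0.04, -0.045], 10.6, [0.238, -0.171, -0.956], [-62.0, -13.0, 23.0, -17.0, -137.0, -174.0], [0.0, -0.23, 0.67])
[   3.7   -7.4   -2.4  -13.7  -93.8 -173.6] [ 0.222 -0.08  -0.972] [ 0.401 -0.078  0.447]
(np.float64(-0.2455442933566162), [0.055, -0.022, 0.021], 0.0, [0.39, -0.096, -0.916], [13.0, -20.0, -20.0, -23.0, -86.0, -174.0], [0.28, 0.03, 0.36])
(np.float64(-0.324154284253656), [0.057, 0.013, 0.022], 10.6, [0.446, -0.276, -0.851], [-17.0, -4.0, -19.0, -32.0, -79.0, -174.0], [0.36, -0.09, 0.28])
(np.float64(-0.33147096403757603), [0.052, 0.034, 0.005], 10.6, [0.428, -0.273, -0.862], [-16.0, 2.0, -5.0, -31.0, -85.0, -174.0], [0.44, -0.12, 0.34])
```

```bash
python3 -m pendant '[0.06, -0.015, 0.007, 0, 0, 0.12, -0.03, 0.014, 0, 0, 0.18, -0.045, 0.021, 0, 0, 0.24, -0.06, 0.028, 0, 0, 0.3, -0.075, 0.035, 0, 0, 0.36, -0.09, 0.042, 0, 0, 0.42, -0.105, 0.049, 0, 0, 0.48, -0.12, 0.056, 0, 0]' | head -3
OMP_NUM_THREADS=1 python3 next.py look; OMP_NUM_THREADS=1 python3 next.py
```

```text
clock: 29.75
tool_pos: [0.3114, -0.046, 0.4291]
orientation: [176.0, -16.6, 104.8]
[   6.3  -16.6  -10.8  -17.1  -94.1 -173.6] [ 0.28  -0.09  -0.956] [ 0.312 -0.046  0.429]
(np.float64(-0.2052997808084558), [0.06, -0.015, 0.007], 0.0, [0.452, -0.108, -0.886], [10.0, -26.0, -14.0, -28.0, -99.0, -174.0], [0.21, 0.03, 0.44])
(np.float64(-0.23204525420701883), [0.017, -0.04, -0.045], 10.6, [0.28, -0.152, -0.948], [-71.0, -15.0, 25.0, -16.0, -146.0, -174.0], [-0.08, -0.16, 0.7])
(np.float64(-0.2394159560263267), [0.055, 0.019, -0.022], 0.0, [0.401, -0.114, -0.909], [9.0, -9.0, 13.0, -26.0, -108.0, -174.0], [0.38, 0.03, 0.57])
[   6.3  -16.6  -10.8  -17.1  -94.1 -173.6] [ 0.28  -0.09  -0.956] [ 0.312 -0.046  0.429]
(np.float64(-0.27459242524148403), [0.048, 0.005, -0.04], 0.0, [0.371, -0.124, -0.92], [0.0, -13.0, 23.0, -28.0, -123.0, -174.0], [0.29, -0.03, 0.66])
(np.float64(-0.2886693610343848), [0.057, 0.013, 0.022], 10.6, [0.497, -0.263, -0.827], [-19.0, -12.0, -24.0, -34.0, -86.0, -174.0], [0.27, -0.06, 0.29])
(np.float64(-0.29337518640812144), [0.052, 0.034, 0.005], 10.6, [0.486, -0.263, -0.833], [-18.0, -5.0, -12.0, -33.0, -89.0, -174.0], [0.35, -0.08, 0.34])
```

```bash
cat > cyc.py <<'E'
from plan import *
from plant import status
import sys
q0=np.clip(status.get_obs()["joint_pos"],LO,HI); p0,R0=fk(q0,P)
def c(seed):
    g=np.random.default_rng(seed); best=(-9,)
    for m in range(25):
        p=np.array([g.uniform(.2,.42),g.uniform(-.1,.4),g.uniform(.2,.55)])
        tb=g.choice([-74,-64,-53,-42,-32]); q=solve(q0+[20,0,0,0,0,20],p,R0@r("z",tb),5); pp,RR=fk(q,P)
        if np.linalg.norm(pp-p)>.003 or np.linalg.norm(RR-R0@r("z",tb))>.01 or q[5]>-135: continue
        d=R0.T@(ux*.8+g.normal(size=3)*.6); d=r("z",tb).T@d; d*=.0625/np.linalg.norm(d)
        q2=run(q,[[*(d*j),10.6*j] for j in range(1,9)],1.2,"same"); s=sc(q,q2)
        if s>best[0]: best=(round(s,3),"shift1",(R0.T@(p-p0)).round(3).tolist(),tb,"then",d.round(3).tolist(),q.round(0).tolist(),p.round(2).tolist(),"->",tz(q2).tolist(),q2.round(0).tolist(),fk(q2,P)[0].round(2).tolist())
    return best
if __name__=="__main__":
    with mp.Pool() as pool: o=pool.map(c,range(24))
    for x in sorted(o,key=lambda x:x[0])[::-1][:4]: print(*x)
E
OMP_NUM_THREADS=1 python3 cyc.py
```

```text
-0.114 shift1 [0.31, 0.089, 0.213] -64 then [0.046, 0.039, 0.018] [63.0, -10.0, -23.0, -9.0, -62.0, -162.0] [0.32, 0.32, 0.32] -> [0.503, -0.015, -0.864] [52.0, 8.0, -22.0, -34.0, -47.0, -174.0] [0.34, 0.41, 0.17]
-0.12 shift1 [0.365, 0.052, 0.305] -64 then [0.015, 0.05, -0.034] [75.0, -6.0, -31.0, -6.0, -49.0, -174.0] [0.27, 0.39, 0.25] -> [0.499, -0.025, -0.866] [42.0, 7.0, -1.0, -29.0, -70.0, -174.0] [0.45, 0.39, 0.33]
-0.126 shift1 [0.309, 0.06, 0.141] -64 then [0.045, 0.038, 0.02] [66.0, -16.0, -19.0, -8.0, -71.0, -166.0] [0.29, 0.3, 0.39] -> [0.49, -0.008, -0.871] [48.0, 1.0, -19.0, -30.0, -58.0, -174.0] [0.35, 0.36, 0.24]
-0.128 shift1 [0.355, 0.059, 0.207] -74 then [0.042, 0.044, 0.017] [72.0, -12.0, -23.0, -6.0, -62.0, -162.0] [0.28, 0.36, 0.34] -> [0.49, 0.022, -0.872] [59.0, 7.0, -18.0, -31.0, -50.0, -174.0] [0.31, 0.46, 0.2]
```

```bash
python3 -m pendant '[0.052, 0.01, 0.024, -10.6, 0, 0.103, 0.02, 0.047, -21.2, 0, 0.155, 0.03, 0.07, -31.8, 0, 0.206, 0.04, 0.094, -42.4, 0, 0.258, 0.05, 0.118, -53, 0, 0.309, 0.06, 0.141, -63.6, 0]' | head -3
python3 -m pendant '[0.045, 0.038, 0.02, 10.6, 0, 0.09, 0.076, 0.04, 21.2, 0, 0.135, 0.114, 0.06, 31.8, 0, 0.18, 0.152, 0.08, 42.4, 0, 0.225, 0.19, 0.1, 53, 0, 0.27, 0.228, 0.12, 63.6, 0, 0.315, 0.266, 0.14, 74.2, 0, 0.36, 0.304, 0.16, 84.8, 0]' | head -3
OMP_NUM_THREADS=1 python3 next.py; OMP_NUM_THREADS=1 python3 cyc.py
```

```text
clock: 30.5
tool_pos: [0.2925, 0.2977, 0.3873]
orientation: [163.2, -3.8, 168.8]
clock: 31.5
tool_pos: [0.3269, 0.3552, 0.2026]
orientation: [170.9, -35.0, 120.6]
[  42.9    1.8  -23.7  -40.4  -53.4 -173.6] [ 0.587 -0.041 -0.809] [0.327 0.354 0.202]
(np.float64(-0.04939635614091389), [0.004, -0.005, -0.062], 0.0, [0.59, -0.042, -0.806], [2.0, -6.0, 20.0, -41.0, -118.0, -174.0], [0.36, 0.07, 0.61])
(np.float64(-0.0502195181179589), [-0.014, -0.033, -0.052], 0.0, [0.587, -0.041, -0.809], [-20.0, -13.0, -8.0, -32.0, -114.0, -140.0], [0.2, -0.07, 0.44])
(np.float64(-0.0502195181179589), [-0.021, -0.003, -0.059], 0.0, [0.587, -0.041, -0.809], [-9.0, 5.0, 15.0, -35.0, -112.0, -153.0], [0.45, -0.04, 0.48])
-0.031 shift1 [0.239, -0.031, -0.218] -74 then [0.035, -0.026, 0.045] [64.0, -17.0, -5.0, -24.0, -75.0, -142.0] [0.23, 0.39, 0.51] -> [0.647, 0.001, -0.763] [74.0, -8.0, -47.0, -56.0, -27.0, -174.0] [0.08, 0.35, 0.11]
-0.055 shift1 [0.209, -0.055, -0.229] -42 then [-0.015, -0.039, -0.046] [61.0, -20.0, -7.0, -25.0, -76.0, -171.0] [0.23, 0.35, 0.5] -> [0.591, -0.049, -0.805] [-29.0, -5.0, 15.0, -35.0, -130.0, -174.0] [0.25, -0.14, 0.56]
-0.059 shift1 [0.041, 0.031, -0.053] -42 then [-0.008, -0.022, -0.058] [43.0, -1.0, -17.0, -37.0, -60.0, -139.0] [0.35, 0.37, 0.27] -> [0.603, -0.058, -0.795] [-21.0, 3.0, 9.0, -33.0, -114.0, -174.0] [0.37, -0.13, 0.45]
-0.075 shift1 [0.054, -0.121, -0.189] -53 then [0.034, 0.045, -0.027] [42.0, -23.0, -22.0, -33.0, -75.0, -137.0] [0.22, 0.23, 0.37] -> [0.685, -0.029, -0.728] [10.0, -18.0, 2.0, -46.0, -108.0, -174.0] [0.25, 0.15, 0.54]
```

Tilt is now 36° along the loading direction, 2° off sideways, which is enough to pass under the head. Next I approach behind the roll.

```bash
cat >> h.py <<'E'
def yturn(R,F):
    # turn about tool z that makes tool y's component along feeder x vanish
    a=(F@R)[0,0]; b=(F@R)[0,1]; t=np.degrees(np.arctan2(b,a)); print("turn",round(t,1))
    return t
E
python3 - <<'E'
from h import *
F,R,p,og=st(); yturn(R,F)
for tf in([330,200,330],[60,60,330],[-150,0,200],[-150,0,60],[-135,0,34]):
    print(tf,(R.T@(og+F.T@(np.array(tf)/1e3)-(p+.025*R[:,2]))).round(3))
s=snap("top"); import pickle; pickle.dump(s,open("t2.pkl","wb"))
f=s["frame"][140:235,325:425]; cv2.imwrite("pics/c3.png",cv2.resize(f[...,::-1],(630,600),interpolation=cv2.INTER_CUBIC))
print(rollc(s,(365,150,45,50),.042,90))
E
```

```text
j [  42.9    1.8  -23.7  -40.4  -53.4 -173.6] tilt 36.0 dir 105.0 toolR in feeder
 [[ 0.802  0.11   0.587]
 [ 0.165 -0.985 -0.041]
 [ 0.574  0.129 -0.809]] 
tcp_f [584.7   7.5 202.6] tip_f [599.3   6.5 182.4] F [-0.   0.4  0.1]
turn 7.8
[330, 200, 330] [-0.1   -0.201 -0.285]
[60, 60, 330] [-0.339 -0.093 -0.438]
[-150, 0, 200] [-0.592 -0.074 -0.454]
[-150, 0, 60] [-0.672 -0.092 -0.34 ]
[-135, 0, 34] [-0.675 -0.094 -0.31 ]
(array([ 547.7, -259.6,   31.3]), array([ 548.1, -260.1,   56.5,   59. ]))
```

View pics/c3.png

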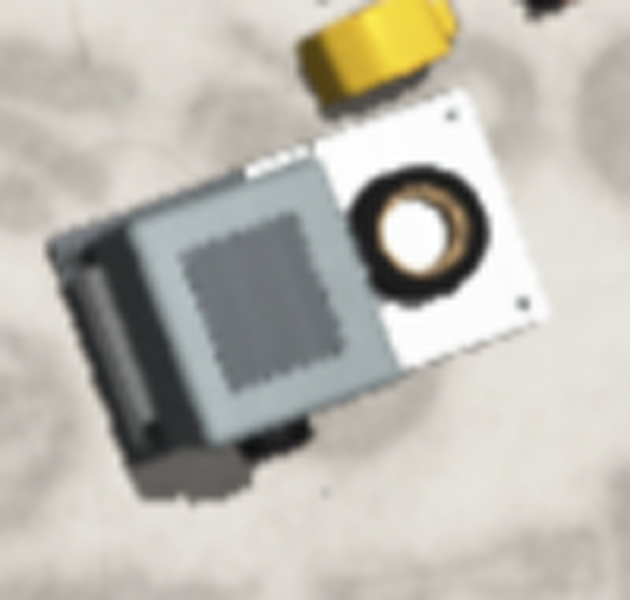

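```bash
python3 -m pendant '[-0.02, -0.018, -0.055, 0, 0.02, -0.04, -0.036, -0.11, 0, 0.02, -0.06, -0.054, -0.16, 0, 0.02, -0.08, -0.07, -0.21, 0, 0.02, -0.1, -0.09, -0.25, 0, 0.02, -0.14, -0.1, -0.285, 0, 0.02, -0.185, -0.1, -0.32, 0, 0.02, -0.23, -0.1, -0.35, 0, 0.02]'
python3 - <<'E'
from h import *
F,R,p,og=st(); yturn(R,F)
for tf in([60,60,330],[-150,0,200],[-150,0,60],[-135,0,33]):
    print(tf,(R.T@(og+F.T@(np.array(tf)/1e3)-(p+.025*R[:,2]))).round(3))
E
```

```text
clock: 32.55
tool_pos: [0.3881, -0.0502, 0.3434]
orientation: [170.8, -34.8, 120.9]
force: [1.4, 0.1, 0.5]
opening: 0.0203
gripper_force: 0.0
j [ -10.8    3.6   -5.   -32.1  -97.6 -140.9] tilt 35.8 dir 105.1 toolR in feeder
 [[ 0.804  0.115  0.584]
 [ 0.17  -0.985 -0.039]
 [ 0.57   0.131 -0.811]] 
tcp_f [181.5  81.6 343.4] tip_f [196.1  80.6 323.1] F [1.4 0.1 0.5]
turn 8.2
[60, 60, 330] [-0.109  0.005 -0.084]
[-150, 0, 200] [-0.362  0.023 -0.099]
[-150, 0, 60] [-0.442  0.005  0.014]
[-135, 0, 33] [-0.445  0.003  0.045]
```

```bash
python3 -m pendant '[-0.045, 0.002, -0.035, 2, 0.02, -0.09, 0.004, -0.07, 4, 0.02, -0.14, 0.007, -0.086, 6, 0.02, -0.195, 0.012, -0.09, 8, 0.02, -0.25, 0.016, -0.093, 8.2, 0.02, -0.305, 0.02, -0.096, 8.2, 0.02, -0.362, 0.023, -0.099, 8.2, 0.02, -0.362, 0.023, -0.099, 8.2, 0.02]'
python3 - <<'E'
from h import *
F,R,p,og=st(); yturn(R,F)
for tf in([-150,-1,60],[-140,-1,32],[-125,-1,32]):
    print(tf,(R.T@(og+F.T@(np.array(tf)/1e3)-(p+.025*R[:,2]))).round(4))
E
```

```text
clock: 33.55
tool_pos: [0.5753, -0.3503, 0.211]
orientation: [177.2, -36.2, 110.5]
force: [0.2, 0.3, -0.4]
opening: 0.02
gripper_force: 0.0
j [ -29.2   39.3   28.5  -25.7 -105.1 -132.2] tilt 36.3 dir 105.8 toolR in feeder
 [[ 0.806 -0.003  0.592]
 [ 0.021 -0.999 -0.033]
 [ 0.591  0.039 -0.806]] 
tcp_f [-163.3    2.3  211. ] tip_f [-148.5    1.4  190.9] F [ 0.2  0.3 -0.4]
turn -0.2
[-150, -1, 60] [-0.0786 -0.0027  0.1046]
[-140, -1, 32] [-0.0871 -0.0038  0.1331]
[-125, -1, 32] [-0.075  -0.0039  0.142 ]
```

```bash
python3 -m pendant '[-0.03, -0.001, 0.035, 0, 0.02, -0.055, -0.002, 0.072, 0, 0.02, -0.0786, -0.0027, 0.1046, 0, 0.02, -0.0835, -0.003, 0.122, 0, 0.02, -0.0871, -0.0038, 0.1331, 0, 0.02, -0.0871, -0.0038, 0.1331, 0, 0.02]'
python3 - <<'E'
from h import *
F,R,p,og=st(); yturn(R,F)
for tf in([-115,-1,32],[-60,-1,32],[-40,-1,32],[-25,-1,34],[-10,-1,35]):
    print(tf,(R.T@(og+F.T@(np.array(tf)/1e3)-(p+.025*R[:,2]))).round(4))
s=snap("scene"); cv2.imwrite("pics/p2.png",cv2.resize(s["frame"][180:330,290:450,::-1],(640,600),interpolation=cv2.INTER_CUBIC))
E
```

```text
clock: 34.3
tool_pos: [0.5771, -0.3402, 0.0601]
orientation: [176.7, -35.8, 110.9]
force: [-0.0, 0.3, 1.0]
opening: 0.0196
gripper_force: 0.0
j [ -28.5   45.6   20.   -25.1  -90.9 -126.1] tilt 35.9 dir 105.2 toolR in feeder
 [[ 0.811 -0.     0.585]
 [ 0.027 -0.999 -0.039]
 [ 0.584  0.047 -0.81 ]] 
tcp_f [-154.3   -2.7   60.1] tip_f [-139.7   -3.7   39.8] F [-0.   0.3  1. ]
turn -0.0
[-115, -1, 32] [ 0.0155 -0.003   0.0207]
[-60, -1, 32] [ 0.0601 -0.0031  0.0529]
[-40, -1, 32] [ 0.0763 -0.0031  0.0646]
[-25, -1, 34] [ 0.0897 -0.003   0.0717]
[-10, -1, 35] [ 0.1024 -0.0029  0.0797]
```

View pics/p2.png

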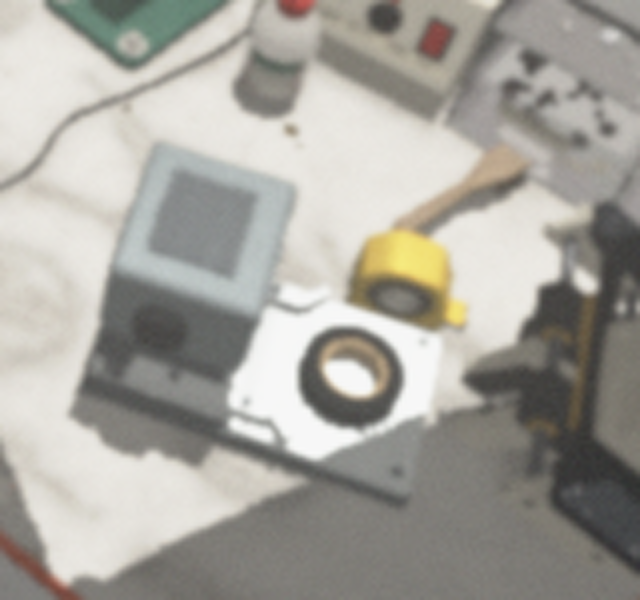

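The picture shows the roll flat at (350,375), the tilted fingers at about (510,380) behind it and lined up, and the tape measure untouched at (400,275). Starting the push.

```bash
python3 -m pendant '[0.008, -0.0015, 0.01, 0, 0.02, 0.0155, -0.003, 0.0207, 0, 0.02, 0.0155, -0.003, 0.0207, 0, 0.02, 0.0155, -0.003, 0.0207, 0, 0.02]'
python3 - <<'E'
from h import *
F,R,p,og=st()
for tf in([-80,-1,32],[-60,-1,32],[-40,-1,32],[-25,-1,34],[-12,-1,35.5]):
    print(tf,(R.T@(og+F.T@(np.array(tf)/1e3)-(p+.025*R[:,2]))).round(4))
E
```

```text
clock: 34.85
tool_pos: [0.5665, -0.318, 0.0515]
orientation: [176.7, -35.8, 110.9]
force: [0.8, -0.8, 0.0]
opening: 0.0203
gripper_force: 0.0
j [ -27.5   44.3   16.1  -25.6  -88.2 -125.8] tilt 35.9 dir 105.2 toolR in feeder
 [[ 0.811 -0.001  0.585]
 [ 0.027 -0.999 -0.039]
 [ 0.585  0.047 -0.81 ]] 
tcp_f [-1.298e+02  1.000e-01  5.150e+01] tip_f [-115.2   -0.9   31.3] F [ 0.8 -0.8  0. ]
[-80, -1, 32] [0.0289 0.0001 0.02  ]
[-60, -1, 32] [0.0451 0.0001 0.0317]
[-40, -1, 32] [0.0614 0.0001 0.0434]
[-25, -1, 34] [0.0747 0.0002 0.0506]
[-12, -1, 35.5] [0.0861 0.0002 0.057 ]
```

```bash
python3 -m pendant '[0.0077, 0, 0.0054, 0, 0.02, 0.0154, 0, 0.0108, 0, 0.02, 0.023, 0, 0.016, 0, 0.02, 0.0307, 0, 0.0217, 0, 0.02, 0.0384, 0, 0.027, 0, 0.02, 0.046, 0, 0.0325, 0, 0.02, 0.0537, 0, 0.038, 0, 0.02, 0.0614, 0, 0.0434, 0, 0.02]'
python3 - <<'E'
from h import *
F,R,p,og=st()
for tf in([-30,-1,32],[-20,-1,33],[-10,-1,35],[-4,-1,35.5],[0,-1,36]):
    print(tf,(R.T@(og+F.T@(np.array(tf)/1e3)-(p+.025*R[:,2]))).round(4))
s=snap("scene"); cv2.imwrite("pics/p3.png",cv2.resize(s["frame"][200:320,300:430,::-1],(650,600),interpolation=cv2.INTER_CUBIC))
E
```

```text
clock: 35.85
tool_pos: [0.5418, -0.2462, 0.052]
orientation: [176.7, -35.8, 110.9]
force: [-0.3, 0.1, 0.2]
opening: 0.0202
gripper_force: 0.2
j [ -23.6   39.5    6.8  -27.5  -82.6 -126.8] tilt 36.0 dir 105.2 toolR in feeder
 [[ 0.81  -0.001  0.586]
 [ 0.026 -0.999 -0.039]
 [ 0.585  0.047 -0.81 ]] 
tcp_f [-53.9   0.1  52. ] tip_f [-39.2  -0.9  31.8] F [-0.3  0.1  0.2]
[-30, -1, 32] [0.0076 0.0001 0.0053]
[-20, -1, 33] [0.0163 0.0002 0.0103]
[-10, -1, 35] [0.0256 0.0002 0.0145]
[-4, -1, 35.5] [0.0307 0.0003 0.0177]
[0, -1, 36] [0.0343 0.0003 0.0196]
```

View pics/p3.png

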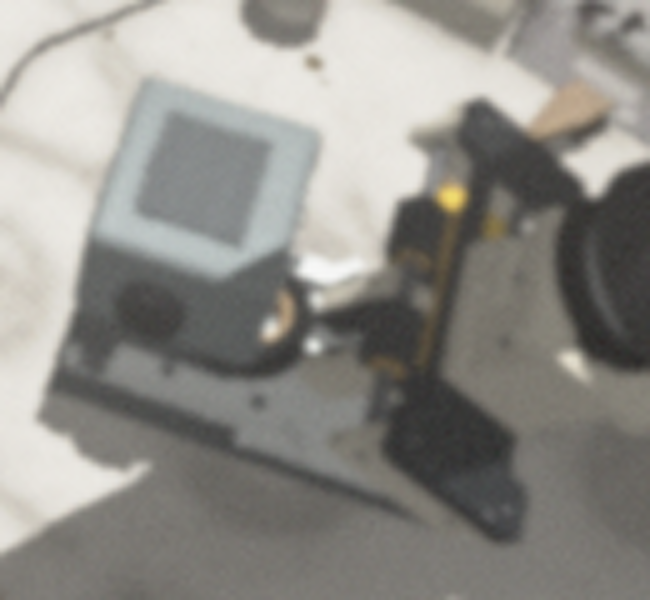

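The roll is sliding under the head at (280,320) with the fingers at (350,310) right behind it. I'm continuing over the lip.

```bash
python3 -m pendant '[0.004, 0, 0.0027, 0, 0.02, 0.008, 0, 0.0055, 0, 0.02, 0.012, 0, 0.008, 0, 0.02, 0.0163, 0, 0.0103, 0, 0.02, 0.021, 0, 0.0125, 0, 0.02, 0.0256, 0, 0.0145, 0, 0.02, 0.0307, 0, 0.0177, 0, 0.02, 0.0307, 0, 0.0177, 0, 0.02]'
python3 - <<'E'
from h import *
F,R,p,og=st()
for tf in([0,-1,35.5],[3,-1,36]):
    print(tf,(R.T@(og+F.T@(np.array(tf)/1e3)-(p+.025*R[:,2]))).round(4))
s=snap("scene"); cv2.imwrite("pics/p4.png",cv2.resize(s["frame"][230:290,330:395,::-1],(650,600),interpolation=cv2.INTER_CUBIC))
E
```

```text
clock: 36.9
tool_pos: [0.5303, -0.2131, 0.0559]
orientation: [176.7, -35.8, 110.9]
force: [0.7, -2.4, -0.9]
opening: 0.02
gripper_force: 0.0
j [ -21.6   37.2    3.   -28.4  -80.6 -127.5] tilt 36.0 dir 105.2 toolR in feeder
 [[ 0.81  -0.001  0.586]
 [ 0.027 -0.999 -0.039]
 [ 0.585  0.047 -0.809]] 
tcp_f [-18.8   0.2  55.9] tip_f [-4.2 -0.8 35.6] F [ 0.7 -2.4 -0.9]
[0, -1, 35.5] [0.0033 0.0002 0.0026]
[3, -1, 36] [0.0061 0.0002 0.0039]
```

View pics/p4.png

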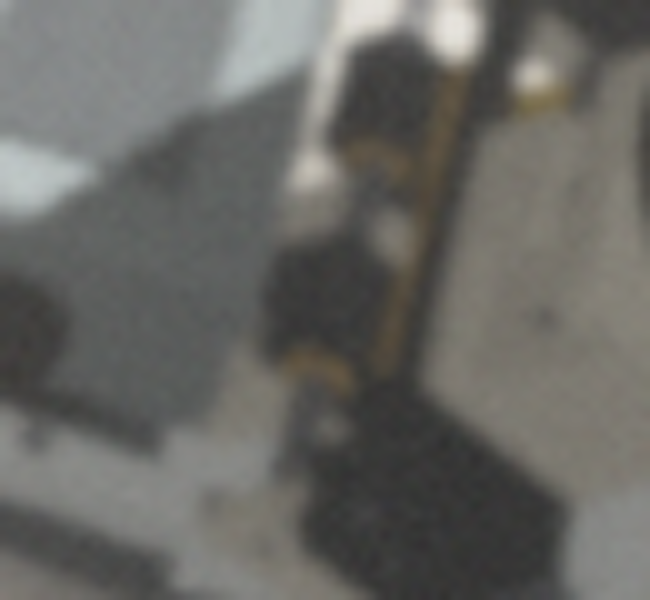

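```bash
python3 -m pendant '[0.0016, 0, 0.0013, 0, 0.02, 0.0033, 0, 0.0025, 0, 0.02, 0.0033, 0, 0.0025, 0, 0.02]'
python3 -c "
from h import *
st()"
```

```text
clock: 37.33
tool_pos: [0.529, -0.2095, 0.0555]
orientation: [176.7, -35.8, 110.9]
force: [0.7, 0.2, 0.3]
opening: 0.02
gripper_force: 0.0
j [ -21.4   37.     2.6  -28.6  -80.3 -127.6] tilt 36.0 dir 105.2 toolR in feeder
 [[ 0.81  -0.001  0.586]
 [ 0.026 -0.999 -0.039]
 [ 0.585  0.047 -0.809]] 
tcp_f [-15.1   0.2  55.5] tip_f [-0.4 -0.7 35.3] F [0.7 0.2 0.3]
```

```bash
python3 -m pendant '[-0.016, 0, -0.011, 0, 0.02, -0.045, 0, -0.033, 0, 0.02, -0.09, 0, -0.066, 0, 0.02, -0.12, 0, -0.1, 0, 0.02]'
python3 - <<'E'
from h import *
s=snap("scene"); cv2.imwrite("pics/p5.png",cv2.resize(s["frame"][215:305,305:400,::-1],(633,600),interpolation=cv2.INTER_CUBIC))
W=cloud(s); a=np.radians(109); F=np.array([[np.cos(a),np.sin(a),0],[-np.sin(a),np.cos(a),0],[0,0,1]])
Q=(W-[.5243,-.1952,0])@F.T*1e3
m=(Q[...,0]>-10)&(Q[...,0]<40)&(abs(Q[...,1])<34)&(Q[...,2]<60)&(Q[...,2]>5)
print(m.sum()); print(np.c_[Q[m],s["frame"][m]][::max(1,m.sum()//25)].round(0).tolist())
E
```

```text
clock: 37.83
tool_pos: [0.579, -0.3598, 0.0654]
orientation: [176.8, -35.9, 110.8]
force: [1.0, -0.1, 0.2]
opening: 0.0203
gripper_force: 0.0
74
[[39.0, 28.0, 28.0, 81.0, 82.0, 78.0], [35.0, 28.0, 31.0, 76.0, 76.0, 74.0], [30.0, 26.0, 32.0, 77.0, 77.0, 75.0], [39.0, 27.0, 22.0, 98.0, 98.0, 96.0], [34.0, 29.0, 29.0, 84.0, 84.0, 81.0], [30.0, 28.0, 30.0, 78.0, 79.0, 75.0], [25.0, 27.0, 32.0, 81.0, 80.0, 79.0], [20.0, 23.0, 29.0, 88.0, 90.0, 88.0], [33.0, 29.0, 24.0, 101.0, 102.0, 100.0], [29.0, 29.0, 29.0, 82.0, 84.0, 81.0], [24.0, 30.0, 34.0, 84.0, 83.0, 81.0], [20.0, 27.0, 30.0, 81.0, 83.0, 80.0], [15.0, 26.0, 32.0, 84.0, 85.0, 83.0], [28.0, 29.0, 23.0, 105.0, 106.0, 103.0], [24.0, 29.0, 27.0, 88.0, 87.0, 87.0], [19.0, 28.0, 28.0, 84.0, 84.0, 83.0], [14.0, 25.0, 26.0, 87.0, 85.0, 82.0], [10.0, 24.0, 27.0, 87.0, 86.0, 84.0], [5.0, 21.0, 26.0, 91.0, 91.0, 88.0], [18.0, 29.0, 25.0, 100.0, 101.0, 97.0], [14.0, 27.0, 24.0, 87.0, 88.0, 85.0], [9.0, 24.0, 22.0, 84.0, 84.0, 81.0], [4.0, 17.0, 15.0, 88.0, 90.0, 87.0], [-0.0, 13.0, 11.0, 98.0, 99.0, 98.0], [13.0, 24.0, 16.0, 109.0, 108.0, 108.0], [8.0, 21.0, 14.0, 96.0, 97.0, 94.0], [4.0, 20.0, 14.0, 92.0, 93.0, 91.0], [-1.0, 18.0, 14.0, 97.0, 98.0, 95.0], [-6.0, 16.0, 15.0, 117.0, 121.0, 116.0], [-10.0, 22.0, 28.0, 184.0, 186.0, 183.0], [5.0, 22.0, 12.0, 113.0, 113.0, 112.0], [1.0, 22.0, 15.0, 103.0, 102.0, 101.0], [-4.0, 19.0, 13.0, 108.0, 108.0, 106.0], [-8.0, 27.0, 31.0, 160.0, 162.0, 158.0], [-2.0, 24.0, 16.0, 114.0, 115.0, 111.0], [-7.0, 29.0, 27.0, 134.0, 136.0, 133.0], [-7.0, 31.0, 27.0, 143.0, 144.0, 141.0]]
```

View pics/p5.png

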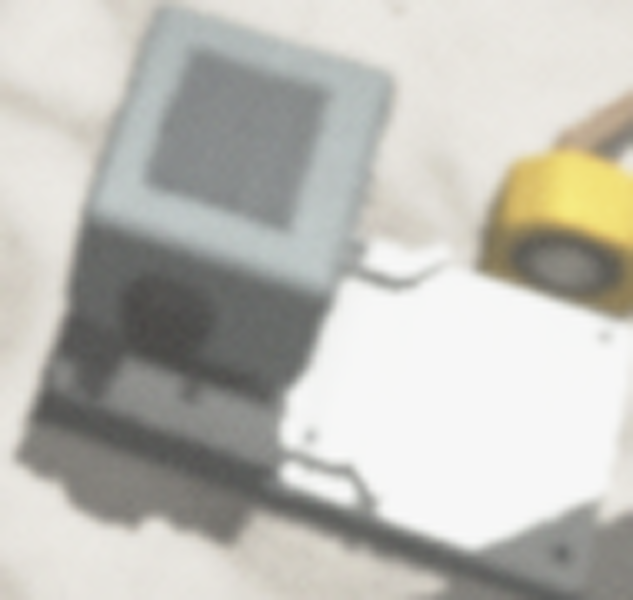

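The view shows the shelf and lip clear, with the tape measure in place. Depth readings show the pocket floor (z ≈ 14 mm) right behind the lip at x 0–5, so the roll's rear edge is past the step. The push force also fell to zero as it dropped. Handing in.

```bash
python3 -c "
from plant import job
print(job.close_job())"
```

```text
the job is handed in; nothing more can be done
None
```

I set the small roll on the shelf, pushed it over the lip and handed the job in. The roll was out of sight under the drive head, but the pocket floor showing just behind the lip and the push force falling to zero both indicate it dropped into the pocket; no verdict was returned.

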